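Tip the coat buttons into the notions box and snap it shut

ROBOT

A 7-joint arm with a two-finger parallel gripper is mounted at the origin on the work surface. World frame = base frame: x ahead of the robot, y to its left, z up, the work surface at z = 0. Lengths are in m, angles in rad, forces in N, time in s.
With the tool pointing down it reaches from about 0.4 to 0.85 m from the base axis. Payload 4.5 kg.
Tool frame: the origin (TCP) lies between the finger pads; the fingertips stand r.tip_reach ahead of it and the grasp point (between the pads) lies 3 mm ahead of it (r.tip_reach is the distance from the TCP to the fingertips, in m); z points along the fingers, y is the line along which they close (so a half turn about z gives the same grasp; the last joint's range is limited). The gripper opens to 88 mm and grips with 3 to 60 N. Pads are 18 mm wide; open, the fingers measure 123 mm over their backs; the gripper's body (75 mm by 187 mm) begins 45 mm behind the grasp point.
Start: joints at [0.034, 0.689, -0.195, 1.565, 0.157, 0.902, -0.215], TCP at [0.625, 0, 0.24] pointing down, gripper open.
Joint ranges: [-3.01, 3.01], [-0.46, 2.08], [-1.47, 1.51], [0.13, 2.56], [-1, 4.14], [0.04, 2.09], [-2.66, 2.66]. Speed limits (rad/s): [2.57, 2.57, 3.14, 3.14, 3.14, 3.14, 3.14].

INTERFACE

Orientations are given as a unit quaternion [x, y, z, w].
In Python, from plant import r gives the robot as it stands.
- The arm moves only by the tool step_arm, never from a script. Its argument "motion" is a list of rows, each an object with "dp": the shift along the tool's x, y, z in mm, a list of three; "twist": the turn, a rotation vector about the tool's x, y, z in rad, a list of three; "hand": the opening, from -1 (shut) to 1 (fully open). In form: [{"dp": [dx, dy, dz], "twist": [rx, ry, rz], "hand": hand}, ...]. A call has 1 to 5 rows; each row is the pose to reach, as a shift and turn from the pose commanded when the call began, along the tool's axes at that moment; what a row does not reach only later rows make up. A row lasts 1/8 s, in which the tool goes at most 62.5 mm and 10.7 degrees, less where a joint would pass 70% of its speed; a pose out of reach is approached as far as the arm can. A call with a gripper value outside its range is refused whole. The fingers move at their own pace and stop on an object; "force" is the grip in N (left out, the last holds). Time passes only in rows, so rows that repeat a pose let the fingers close. It gives the time, the measured TCP pose, the force, the opening and the grip force at its end, in the units of the state.
- r.get_state(): the state, without advancing time (a new reading comes with each control period).
- r.snapshot(name): name is "scene" or "side" or "wrist"; returns a dict with "pixels" (400x640x3 uint8, red, green, blue), "depth" (400x640 float32, m along the optical axis (not along the pixel's ray), 0 where there is no reading), "fx", "fy", "cx", "cy" (pixels), "D" ([k1, k2, p1, p2, k3] as OpenCV has them; the pictures are not rectified), "xyz" and "orientation" of the camera in the world; the wrist camera has in their place "mount" (4x4, takes a point from camera to tool coordinates, whose origin is the TCP and whose axes are the flange's). Camera axes: x right, y down, z forward; pixel columns grow to the right and rows downward; lengths in m; the calibration is good to about 2 mm. A picture is of the moment at which its call begins: read the wrist's pose just before it.
- r.finish_job(): hands the job in; it is judged then, once.
Trained networks look in the newest picture that a camera, given by its name, has taken for a name from the list of things; names that differ only in an ending like _2 or _b are one class to them, and where a whole thing is asked for, a point or a joint stands for the part that bears it (a point fixed in the world has none). Each returns a list of dicts, best first, with "score" (0 to 1); they miss things now and then, are a little off and sometimes report something else, mostly with a low value. They report only what shows in the picture. A call takes as long as a camera call. They do not tell look-alikes from the thing itself.
- r.search_frame(camera, thing): "at" ([x, y, z] in m, in the coordinates of the camera as it stood for that picture, good to about 4 mm: the middle of the surface that is visible of it).
The state is a dict: "clock": time; "q": joint angles; "qd": joint speeds; "joint_torque": joint torques, N m; "tool_pos": TCP position; "eef_rot": TCP orientation; "contact_force": force on the tool from outside, world axes, zero at the start; "moment": the same for the moment, N m; "opening": opening from 0.0 (shut) to 1.0 (fully open); "finger_force": force on a finger pad.
Only numpy, scipy, OpenCV 4.12 (cv2) and the standard library are available. Lean on these libraries where they do the work, as an engineer would, in place of code of your own. Each camera call takes 0.05 s, during which the arm holds its last target. There are 200 camera calls.

TASK

Put the stray coat buttons from the table onto the wooden sorting tray with the others, then lift the tray by its handle and tip it over the notions box so that the buttons slide off its open end into the box; every button must end up in the box. Set the tray flat back on its cutting mat, and close the box's lid and press it gently down until its catch snaps, without leaning on it. Leave the hoop, punch needle and scissors where they are.

Things in the scene. Friction and masses are not known exactly. Their poses are not given: they have to be found in the camera images.
- box: notions box of pale beech, fixed: 160 mm (x) by 220 mm (y) by 65 mm high outside, walls and floor 6 mm thick, open at the top under its hinged lid. Origin at the centre of its underside, z up; its -x side is the front (towards the robot, with the brass catch in the middle), its +x side carries the hinges.
- lid (a joint): angle of the box's flat plywood lid (162 by 220 mm, 6 mm thick, 140 g), hinged along the box's +x top edge: 0 = fully shut on the rim, 1.57 = standing straight up, 1.9 = leaning back at its stop. A stiff hinge: the lid stays where it is left and takes about 1 to 3 N at the front edge to swing.
- lid_hinge (a point): middle of the lid's hinge line, 65 mm above the table, on the box's +x outer face; the line runs along the box's y. Its frame turns with the lid: x from the front edge to the hinge, z out of the outer (top) face; the lid's underside is at z = 0, its outer face at z = 6 mm. When shut its axes are those of the box.
- lid_edge (a point): middle of the lid's front (free) edge on the outer face, 160 mm from the hinge. Below it a brass ridge must snap past a sprung steel ball in the box's front wall: from lid angle 0.07 it takes about 10 to 13 N at this edge, short of that the lid stays ajar; once past, the ball holds it shut at 0. More than 40 N on the lid is leaning on it.
- mat: dark green craft cutting mat with a pale grid, fixed: 200 mm (x) by 150 mm (y), 3 mm thick; origin at the centre of its underside. The sorting tray stands on it, its pan about central, its handle sticking out beyond the mat's -x end.
- tray: loose wooden sorting tray like a flat scoop, 180 to 290 g: pan 150 mm (x) by 110 mm (y), 4 mm floor, walls 22 mm high and 5 mm thick along both y sides, a 34 mm high wall at the -x end, where the handle is, and none at the +x end, where pieces slide out. Origin at the centre of the pan's underside, x towards the open lip, z up.
- tray_lip (a point): middle of the tray's open edge, on the floor's upper face (75 mm from the tray's origin along its x, 4 mm above its underside). Buttons begin to slide off at a slope of about 25 to 36 degrees.
- tray_handle (a point): grip point of the tray's straight bar handle (18 mm wide, 20 mm high, running out along the tray's -x from 75 to 165 mm, 14 to 34 mm above the underside); this point is 118 mm behind the tray's origin, 24 mm above its underside. Its axes are the tray's.
- button0: a round coat button of dark horn, 30 mm across and 11 mm thick, 12 g; origin at the centre of its underside, z along its axis (it may come to lie either way up). Starts on the tray.
- button1: a round coat button of dark horn, 30 mm across and 11 mm thick, 12 g; origin at the centre of its underside, z along its axis (it may come to lie either way up). Starts on the tray.
- button2: a round coat button of dark horn, 30 mm across and 11 mm thick, 12 g; origin at the centre of its underside, z along its axis (it may come to lie either way up). Starts on the tray.
- button3: a round coat button of dark horn, 30 mm across and 11 mm thick, 12 g; origin at the centre of its underside, z along its axis (it may come to lie either way up). Starts on the tray.
- button4: a round coat button of dark horn, 30 mm across and 11 mm thick, 12 g; origin at the centre of its underside, z along its axis (it may come to lie either way up). Starts on the tray.
- button5: a round coat button of dark horn, 30 mm across and 11 mm thick, 12 g; origin at the centre of its underside, z along its axis (it may come to lie either way up). Starts on the tray.
- button6: a round coat button of dark horn, 30 mm across and 11 mm thick, 12 g; origin at the centre of its underside, z along its axis (it may come to lie either way up). Starts astray on the table.
- button7: a round coat button of dark horn, 30 mm across and 11 mm thick, 12 g; origin at the centre of its underside, z along its axis (it may come to lie either way up). Starts astray on the table.
- button8: a round coat button of dark horn, 30 mm across and 11 mm thick, 12 g; origin at the centre of its underside, z along its axis (it may come to lie either way up). Starts astray on the table.
- button9: a round coat button of dark horn, 30 mm across and 11 mm thick, 12 g; origin at the centre of its underside, z along its axis (it may come to lie either way up). Starts astray on the table.
- button10: a round coat button of dark horn, 30 mm across and 11 mm thick, 12 g; origin at the centre of its underside, z along its axis (it may come to lie either way up). Starts astray on the table.
- hoop: a small wooden embroidery hoop lying flat, 116 mm across, 10 mm high; origin at its centre underneath. Not part of the job.
- punch: a punch needle tool with a teal handle, 140 mm long, lying on the table; origin near its middle. Not part of the job.
- scissors: small embroidery scissors, about 110 mm long, lying on the table; origin at the pivot. Not part of the job.
There are look-alikes about, which are no part of the job. Leave any purple, turquoise or yellow look-alike of the button0 alone.

How it is judged:
On the way, in this order (a step that is already met when the one before it is completed fails the run):
1. every button lies on the tray (x of button0 in the frame of tray between -0.075 and 0.075 m and y of button0 in the frame of tray between -0.055 and 0.055 m and z of button0 in the frame of tray between -0.005 and 0.045 m and x of button1 in the frame of tray between -0.075 and 0.075 m and y of button1 in the frame of tray between -0.055 and 0.055 m and z of button1 in the frame of tray between -0.005 and 0.045 m and x of button2 in the frame of tray between -0.075 and 0.075 m and y of button2 in the frame of tray between -0.055 and 0.055 m and z of button2 in the frame of tray between -0.005 and 0.045 m and x of button3 in the frame of tray between -0.075 and 0.075 m and y of button3 in the frame of tray between -0.055 and 0.055 m and z of button3 in the frame of tray between -0.005 and 0.045 m and x of button4 in the frame of tray between -0.075 and 0.075 m and y of button4 in the frame of tray between -0.055 and 0.055 m and z of button4 in the frame of tray between -0.005 and 0.045 m and x of button5 in the frame of tray between -0.075 and 0.075 m and y of button5 in the frame of tray between -0.055 and 0.055 m and z of button5 in the frame of tray between -0.005 and 0.045 m and x of button6 in the frame of tray between -0.075 and 0.075 m and y of button6 in the frame of tray between -0.055 and 0.055 m and z of button6 in the frame of tray between -0.005 and 0.045 m and x of button7 in the frame of tray between -0.075 and 0.075 m and y of button7 in the frame of tray between -0.055 and 0.055 m and z of button7 in the frame of tray between -0.005 and 0.045 m and x of button8 in the frame of tray between -0.075 and 0.075 m and y of button8 in the frame of tray between -0.055 and 0.055 m and z of button8 in the frame of tray between -0.005 and 0.045 m and x of button9 in the frame of tray between -0.075 and 0.075 m and y of button9 in the frame of tray between -0.055 and 0.055 m and z of button9 in the frame of tray between -0.005 and 0.045 m and x of button10 in the frame of tray between -0.075 and 0.075 m and y of button10 in the frame of tray between -0.055 and 0.055 m and z of button10 in the frame of tray between -0.005 and 0.045 m), for 0.2 s.
2. the tray, with buttons on it, is tipped with its open lip over the box (angle between tray's own z axis and vertical above 0.35 rad and ((x of button0 in the frame of tray between -0.075 and 0.075 m and y of button0 in the frame of tray between -0.055 and 0.055 m and z of button0 in the frame of tray between -0.005 and 0.045 m) or (x of button1 in the frame of tray between -0.075 and 0.075 m and y of button1 in the frame of tray between -0.055 and 0.055 m and z of button1 in the frame of tray between -0.005 and 0.045 m) or (x of button2 in the frame of tray between -0.075 and 0.075 m and y of button2 in the frame of tray between -0.055 and 0.055 m and z of button2 in the frame of tray between -0.005 and 0.045 m) or (x of button3 in the frame of tray between -0.075 and 0.075 m and y of button3 in the frame of tray between -0.055 and 0.055 m and z of button3 in the frame of tray between -0.005 and 0.045 m) or (x of button4 in the frame of tray between -0.075 and 0.075 m and y of button4 in the frame of tray between -0.055 and 0.055 m and z of button4 in the frame of tray between -0.005 and 0.045 m) or (x of button5 in the frame of tray between -0.075 and 0.075 m and y of button5 in the frame of tray between -0.055 and 0.055 m and z of button5 in the frame of tray between -0.005 and 0.045 m)) and x of tray_lip in the frame of box between -0.08 and 0.08 m and y of tray_lip in the frame of box between -0.11 and 0.11 m and z of tray_lip in the frame of box between 0.03 and 0.35 m), for 0.05 s.
At the end, for the whole second after the job is handed in: Every button is inside the box; the lid is fully shut, snapped past its catch (joint below 0.02 rad); the tray stands flat and still on the cutting mat (its origin within 50 mm of the mat's centre, tilt under 0.06 rad) and is let go (x of button0 in the frame of box between -0.08 and 0.08 m and y of button0 in the frame of box between -0.11 and 0.11 m and z of button0 in the frame of box between -0.005 and 0.062 m and x of button1 in the frame of box between -0.08 and 0.08 m and y of button1 in the frame of box between -0.11 and 0.11 m and z of button1 in the frame of box between -0.005 and 0.062 m and x of button2 in the frame of box between -0.08 and 0.08 m and y of button2 in the frame of box between -0.11 and 0.11 m and z of button2 in the frame of box between -0.005 and 0.062 m and x of button3 in the frame of box between -0.08 and 0.08 m and y of button3 in the frame of box between -0.11 and 0.11 m and z of button3 in the frame of box between -0.005 and 0.062 m and x of button4 in the frame of box between -0.08 and 0.08 m and y of button4 in the frame of box between -0.11 and 0.11 m and z of button4 in the frame of box between -0.005 and 0.062 m and x of button5 in the frame of box between -0.08 and 0.08 m and y of button5 in the frame of box between -0.11 and 0.11 m and z of button5 in the frame of box between -0.005 and 0.062 m and x of button6 in the frame of box between -0.08 and 0.08 m and y of button6 in the frame of box between -0.11 and 0.11 m and z of button6 in the frame of box between -0.005 and 0.062 m and x of button7 in the frame of box between -0.08 and 0.08 m and y of button7 in the frame of box between -0.11 and 0.11 m and z of button7 in the frame of box between -0.005 and 0.062 m and x of button8 in the frame of box between -0.08 and 0.08 m and y of button8 in the frame of box between -0.11 and 0.11 m and z of button8 in the frame of box between -0.005 and 0.062 m and x of button9 in the frame of box between -0.08 and 0.08 m and y of button9 in the frame of box between -0.11 and 0.11 m and z of button9 in the frame of box between -0.005 and 0.062 m and x of button10 in the frame of box between -0.08 and 0.08 m and y of button10 in the frame of box between -0.11 and 0.11 m and z of button10 in the frame of box between -0.005 and 0.062 m and value of joint lid below 0.02 rad and horizontal distance between tray and mat below 0.05 m and angle between tray's own z axis and vertical below 0.06 rad and z of tray in the frame of mat between 0.001 and 0.009 m and linear speed of tray below 0.02 m/s); the robot touches nothing.
It fails at once if the lid is pushed with more than 40 N (contact force between any of the fingers, the arm and lid above 40 N).
It fails at once if the hoop, punch needle or scissors are pushed more than 30 mm (distance of any of hoop, punch, scissors from where it was at the start of the episode above 0.03 m).
Of button0, button1, button2, button3, button4, button5 only 3 to 6 are there at a start; the rules pass over those that are not, and their reading is None.
Of button6, button7, button8, button9, button10 only 3 to 5 are there at a start; the rules pass over those that are not, and their reading is None.
At some moment in a run one of button6, button7, button8, button9, button10, tray may be knocked a few centimetres aside while the robot is not near it.
It also fails if it takes over 210 s, if anything falls off the work surface, if the arm or the gripper's body presses on something with over 40 N, if the wrist force passes 120 N, or if a joint passes its speed limit or range.

## Working session

There is one attempt and no reset: what is moved stays moved. The work goes in short steps, Python scripts to look and compute and a tool call to move; the robot and the scene stay as the last step left them, time stands still between calls to the robot, and variables do not carry over. Pictures are saved under pics/ and viewed, at most 17 in all, crops included, and the job is handed in when it is done.

Besides the shell and the picture viewer there is one more tool, called after ">>>" as name([rows], argument=value, ...), one row to a line, values as JSON. step_arm: Moves the arm, as the interface text tells. Its arguments: {"type":"object","properties":{"motion":{"type":"array"},"force":{"type":"number"}},"required":["motion"]}

```bash
mkdir -p pics; ls; cat > h.py <<'E'
import sys; sys.path.insert(0,'.')
from plant import r
import numpy as np, cv2
from scipy.spatial.transform import Rotation as R
def shot(n):
    s=r.get_state(); d=r.snapshot(n)
    if n=='wrist':
        T=np.eye(4);T[:3,:3]=R.from_quat(s['eef_rot']).as_matrix();T[:3,3]=s['tool_pos']
        d['T']=T@np.array(d['mount'])
    else:
        T=np.eye(4);o=np.array(d['orientation'])
        T[:3,:3]=o if o.shape==(3,3) else R.from_quat(o).as_matrix();T[:3,3]=d['xyz'];d['T']=T
    d['K']=np.array([[d['fx'],0,d['cx']],[0,d['fy'],d['cy']],[0,0,1.]])
    return d
def save(d,name,crop=None,scale=1):
    im=d['pixels'][:,:,::-1]
    if crop: im=im[crop[1]:crop[3],crop[0]:crop[2]]
    cv2.imwrite('pics/'+name,cv2.resize(im,None,fx=scale,fy=scale,interpolation=cv2.INTER_CUBIC))
def cloud(d):
    h,w=d['depth'].shape
    u,v=np.meshgrid(np.arange(w),np.arange(h))
    p=cv2.undistortPoints(np.stack([u,v],-1).reshape(-1,1,2).astype(float),d['K'],np.array(d['D'])).reshape(h,w,2)
    z=d['depth'];P=np.stack([p[...,0]*z,p[...,1]*z,z],-1)
    W=P@d['T'][:3,:3].T+d['T'][:3,3]; W[z==0]=np.nan
    return W
def proj(d,p):
    Ti=np.linalg.inv(d['T']);q=cv2.projectPoints(np.atleast_2d(p).astype(float),cv2.Rodrigues(Ti[:3,:3])[0],Ti[:3,3],d['K'],np.array(d['D']))[0]
    return q.reshape(-1,2)
def find(d,n,thing):
    return [(round(x['score'],2),(d['T'][:3,:3]@np.array(x['at'])+d['T'][:3,3]).round(4)) for x in r.search_frame(n,thing)]
E
python3 - <<'E'
from h import *
print(r.get_state(),r.tip_reach)
for n in ('scene','side'):
    d=shot(n);save(d,n+'0.png');print(n,d['T'].round(3).tolist())
    for t in ('box','lid','mat','tray','tray_handle','hoop','punch','scissors','button0'):
        f=find(d,n,t);print(t,[(s,p.tolist(),proj(d,p)[0].round().astype(int).tolist()) for s,p in f])
E
```

```text
pics
{'clock': 0.0, 'q': array([ 0.0337994 ,  0.68997937, -0.19451819,  1.56632908,  0.15730572,
        0.9024955 , -0.21509642]), 'qd': array([ 4.40328140e-04, -5.77939931e-04, -1.85189886e-03,  4.11437731e-04,
        3.41595955e-05, -2.48640106e-05, -8.29586887e-04]), 'joint_torque': array([ 3.38560185e-04, -5.27571630e+01, -1.26686912e+00, -1.53434461e+01,
       -5.26333472e-02,  6.56995355e-03,  1.65937727e-04]), 'tool_pos': array([ 6.24377365e-01, -4.79318639e-05,  2.39117003e-01]), 'eef_rot': array([ 7.07073418e-01,  7.07139558e-01, -6.88472961e-04, -5.94151284e-04]), 'contact_force': array([ 0.96682749, -0.11891666, -0.51688337]), 'moment': array([-0.01436374, -0.06868495, -0.05710041]), 'finger_force': 0.0, 'opening': 0.9994872064008102} 0.022
scene [[-0.832, 0.42, -0.363, 0.98], [0.555, 0.64, -0.532, 0.622], [0.009, -0.644, -0.765, 0.948], [0.0, 0.0, 0.0, 1.0]]
box [(0.67, [0.5616, -0.1601, 0.0368], [293, 169])]
lid [(0.63, [0.6477, -0.1809, 0.1385], [261, 151])]
mat [(0.72, [0.5743, 0.2873, 0.0014], [382, 289])]
tray [(0.8, [0.5565, 0.2477, 0.0083], [378, 273])]
tray_han
[... 1224 characters left out ...]
.3072, 0.0024], [240, 309])]
hoop [(0.75, [0.5294, -0.4486, 0.0053], [390, 160]), (0.26, [0.7775, 0.0889, 0.0204], [225, 210])]
punch [(0.68, [0.6387, -0.1632, 0.1388], [318, 148]), (0.54, [0.7774, 0.0906, 0.0237], [225, 209]), (0.48, [0.5275, -0.45, 0.0064], [390, 159]), (0.36, [0.5842, 0.0317, 0.006], [295, 227])]
scissors [(0.56, [0.7048, -0.053, 0.003], [279, 199])]
button0 [(0.65, [0.5148, 0.2113, 0.0158], [273, 278]), (0.64, [0.551, 0.281, 0.0167], [239, 291]), (0.59, [0.3951, 0.2312, 0.0132], [313, 309]), (0.54, [0.5762, 0.424, 0.0086], [178, 337]), (0.48, [0.5932, 0.2541, 0.0155], [233, 276]), (0.46, [0.5289, -0.4474, 0.0044], [390, 160]), (0.44, [0.7134, 0.2759, 0.015], [189, 260])]
```

View pics/scene0.png

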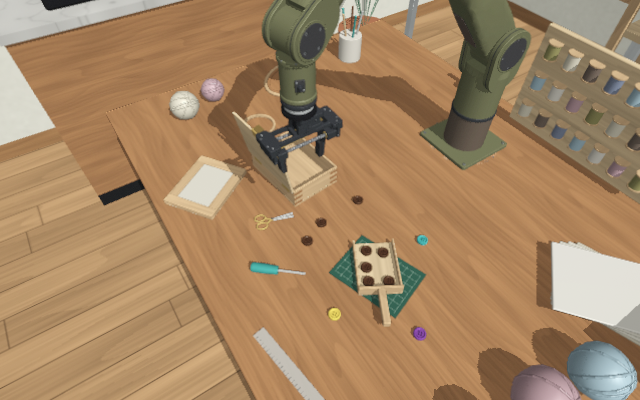

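View pics/side0.png

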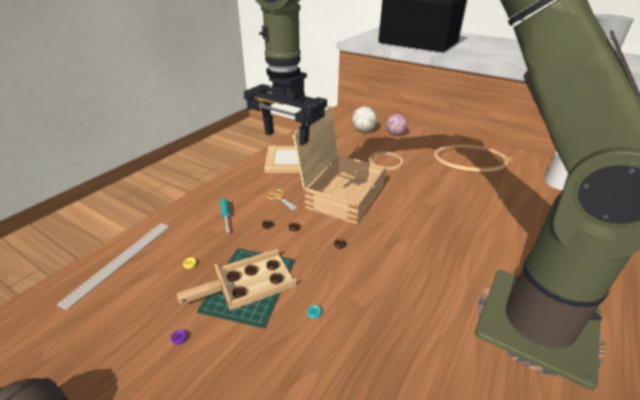

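The dark stray buttons are at scene (358,200), (321,222) and (307,240). Five buttons are on the tray around (366,251) to (388,281). The look-alikes are turquoise (422,239), yellow (334,314) and purple (419,333), so I choose the dark ones only. Next I check with the wrist camera and measure.

```bash
cat >> h.py <<'E'
def dark(d,amax=3000):
    W=cloud(d);hsv=cv2.cvtColor(d['pixels'],cv2.COLOR_RGB2HSV)
    m=((hsv[...,2]<95)&(W[...,2]>0.004)&(W[...,2]<0.04)&(hsv[...,0]<22)).astype(np.uint8)
    n,l,st,c=cv2.connectedComponentsWithStats(cv2.morphologyEx(m,cv2.MORPH_OPEN,np.ones((3,3),np.uint8)))
    out=[]
    for i in range(1,n):
        if 25<st[i,4]<amax:
            P=W[l==i];out.append((c[i].round().astype(int).tolist(),int(st[i,4]),np.nanmedian(P,0).round(4).tolist(),((np.nanmax(P,0)-np.nanmin(P,0))*1000).round().tolist()))
    return out
E
python3 - <<'E'
from h import *
for n in ('scene','side','wrist'):
    d=shot(n);print(n)
    for o in dark(d): print(o)
    if n=='wrist':
        save(d,'w0.png');print(d['T'].round(3).tolist(),np.array(d['mount']).round(3).tolist(),d['fx'])
        print(find(d,n,'button0'))
    # tray/box wood: heights
    W=cloud(d);np.save(n+'.npy',W)
E
```

```text
scene
([453, 142], 148, [0.0601, 0.0116, 0.026], [22.0, 87.0, 29.0])
([357, 200], 42, [0.4558, 0.0233, 0.0095], [25.0, 24.0, 10.0])
([321, 222], 43, [0.5888, 0.0343, 0.0093], [27.0, 23.0, 8.0])
([307, 240], 59, [0.6553, 0.0642, 0.0091], [26.0, 24.0, 8.0])
([365, 251], 56, [0.5469, 0.1809, 0.0162], [25.0, 22.0, 11.0])
([382, 252], 58, [0.5133, 0.2095, 0.0161], [27.0, 23.0, 12.0])
([365, 267], 66, [0.5769, 0.2213, 0.0158], [24.0, 22.0, 13.0])
([368, 281], 75, [0.5963, 0.2567, 0.0156], [25.0, 24.0, 11.0])
([388, 281], 72, [0.5533, 0.284, 0.0165], [24.0, 25.0, 15.0])
side
([267, 224], 51, [0.6512, 0.064, 0.0083], [26.0, 26.0, 5.0])
([294, 226], 43, [0.587, 0.0317, 0.0085], [25.0, 22.0, 7.0])
([340, 244], 59, [0.4505, 0.0226, 0.0084], [25.0, 26.0, 5.0])
([272, 264], 57, [0.5429, 0.1781, 0.0152], [25.0, 21.0, 5.0])
([251, 270], 69, [0.5727, 0.2193, 0.0154], [26.0, 23.0, 7.0])
([232, 276], 92, [0.5935, 0.256, 0.017], [28.0, 24.0, 8.0])
([276, 278], 72, [0.5092, 0.2071, 0.0157], [26.0, 22.0, 6.0])
([238, 292], 104, [0.5507, 0.2837, 0.0171], [27.0, 24.0, 9.0])
([521, 325], 395, [0.0346, 0.0551, 0.0272], [63.0, 55.0, 28.0])
([562, 342], 174, [-0.0369, 0.0514, 0.027], [39.0, 36.0, 28.0])
wrist
([246, 13], 543, [0.5441, 0.1756, 0.0158], [26.0, 26.0, 8.0])
([346, 122], 405, [0.6528, 0.0613, 0.0088], [27.0, 26.0, 6.0])
([292, 148], 391, [0.589, 0.031, 0.0088], [25.0, 25.0, 6.0])
([182, 157], 419, [0.4548, 0.0206, 0.0088], [28.0, 26.0, 7.0])
[[1.0, 0.002, 0.001, 0.625], [0.002, -0.962, -0.274, 0.069], [0.0, 0.274, -0.962, 0.384], [0.0, 0.0, 0.0, 1.0]] [[0.002, -0.962, -0.274, 0.069], [1.0, 0.002, 0.001, 0.0], [-0.0, -0.274, 0.962, -0.144], [0.0, 0.0, 0.0, 1.0]] 312.498175098211
[(0.86, array([0.5891, 0.0332, 0.0101])), (0.84, array([0.6579, 0.0622, 0.0085])), (0.78, array([0.5424, 0.1773, 0.0168])), (0.73, array([0.4568, 0.022 , 0.0071]))]
```

View pics/w0.png

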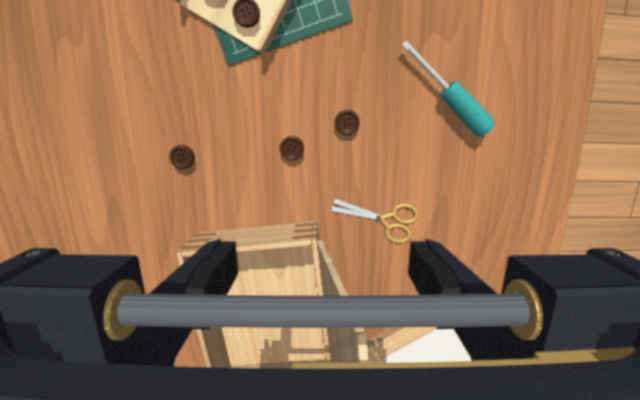

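>>> step_arm([
  {"dp": [60, -15, -10], "twist": [0, 0, 0], "hand": 1},
  {"dp": [120, -30, -20], "twist": [0, 0, 0], "hand": 1},
  {"dp": [180, -45, -30], "twist": [0, 0, 0], "hand": 1},
  {"dp": [240, -55, -40], "twist": [0, 0, 0], "hand": 1},
  {"dp": [270, -65, -50], "twist": [0, 0, 0], "hand": 1},
])

```text
clock: 1.82
tool_pos: [0.5583, 0.2749, 0.2904]
eef_rot: [0.705, 0.709, 0.001, -0.001]
contact_force: [0.8, -0.6, 0.2]
opening: 0.998
finger_force: 0.0
```

>>> step_arm([
  {"dp": [0, 0, 0], "twist": [0, 0, 0], "hand": 1},
  {"dp": [0, 0, 0], "twist": [0, 0, 0], "hand": 1},
])

```text
clock: 2.08
tool_pos: [0.5606, 0.268, 0.2895]
eef_rot: [0.708, 0.706, -0.001, 0.001]
contact_force: [-0.0, -0.7, -0.0]
opening: 1.0
finger_force: 0.0
```

```bash
cat > trayfit.py <<'E'
from h import *
def boxes(d,reg,zmin,zmax,name=None):
    W=cloud(d);m=(W[...,2]>zmin)&(W[...,2]<zmax)&(W[...,0]>reg[0])&(W[...,0]<reg[1])&(W[...,1]>reg[2])&(W[...,1]<reg[3])
    P=W[m]
    return P
def fitrect(P,q=None):
    r_=cv2.minAreaRect((P[:,:2]*1000).astype(np.float32));return r_
E
python3 - <<'E'
from trayfit import *
print(r.get_state()['tool_pos'])
for n in ('wrist','scene','side'):
    d=shot(n);
    if n=='wrist': save(d,'w1.png')
    np.savez(n+'1.npz',W=cloud(d),pix=d['pixels'])
    P=boxes(d,(0.42,0.70,0.13,0.42),0.008,0.03);print(n,len(P),fitrect(P))
    P=boxes(d,(0.42,0.70,0.13,0.33),0.021,0.05);print(n,len(P),fitrect(P),np.percentile(P[:,2],[5,50,95]))
    print(dark(d));print(find(d,n,'tray'),find(d,n,'tray_handle'),find(d,n,'mat'))
E
```

```text
[0.56055142 0.26802204 0.2895455 ]
wrist 3163 ((557.367431640625, 274.61614990234375), (246.64495849609375, 202.2363739013672), 43.86308288574219)
wrist 1745 ((561.672119140625, 248.93907165527344), (196.6235809326172, 110.63207244873047), 59.609130859375) [0.02275719 0.03415059 0.03713266]
[([316, 157], 307, [0.5522, 0.2821, 0.016], [25.0, 24.0, 6.0]), ([347, 177], 278, [0.5944, 0.2549, 0.0158], [25.0, 25.0, 6.0]), ([332, 203], 250, [0.5741, 0.2183, 0.0159], [22.0, 25.0, 5.0]), ([287, 211], 257, [0.511, 0.2066, 0.0158], [24.0, 25.0, 6.0]), ([310, 230], 230, [0.5431, 0.1783, 0.0159], [23.0, 24.0, 5.0]), ([382, 292], 47, [0.6536, 0.0726, 0.0094], [18.0, 9.0, 6.0])]
[(0.79, array([0.558 , 0.2445, 0.0038]))] [(0.74, array([0.5601, 0.2449, 0.0079])), (0.33, array([0.5106, 0.2033, 0.0137]))] [(0.89, array([0.5545, 0.2885, 0.0084])), (0.29, array([0.5127, 0.2074, 0.0141]))]
scene 1292 ((586.9017944335938, 270.596923828125), (255.1298370361328, 193.32070922851562), 59.713016510009766)
scene 541 ((559.4884033203125, 250.14207458496094), (192.27023315429688, 109.99118041992188), 59.5325698852
[... 1178 characters left out ...]
0.4511, 0.0225, 0.0086], [25.0, 24.0, 7.0]), ([273, 264], 52, [0.542, 0.1778, 0.0154], [24.0, 21.0, 5.0]), ([251, 270], 65, [0.5719, 0.2195, 0.0152], [26.0, 22.0, 6.0]), ([232, 276], 88, [0.5917, 0.2573, 0.0169], [27.0, 25.0, 9.0]), ([276, 278], 68, [0.5093, 0.2066, 0.0154], [26.0, 23.0, 7.0]), ([238, 292], 97, [0.5512, 0.2837, 0.017], [26.0, 26.0, 9.0]), ([519, 324], 360, [0.0364, 0.054, 0.0272], [60.0, 55.0, 28.0]), ([565, 342], 126, [-0.0409, 0.0485, 0.0258], [31.0, 36.0, 28.0])]
[(0.57, array([0.5656, 0.2541, 0.0126]))] [(0.83, array([0.5628, 0.249 , 0.013 ])), (0.71, array([0.5929, 0.2577, 0.0145]))] [(0.7, array([ 0.7067, -0.0557,  0.0033])), (0.58, array([ 0.5287,  0.3067, -0.0012]))]
```

View pics/w1.png

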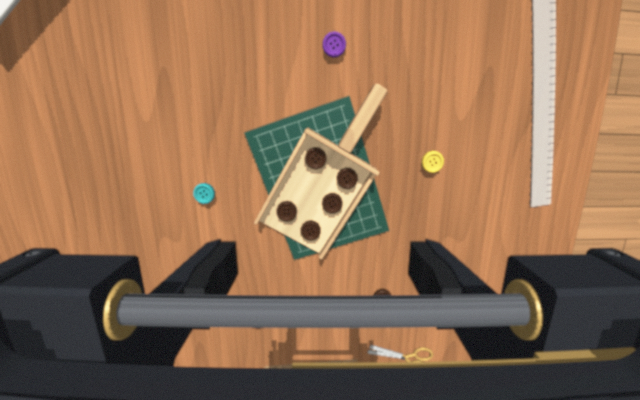

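The wrist picture shows the tray with five dark buttons at (316,157), (347,177), (332,203), (287,211) and (310,230), and its handle at (370,110). The look-alikes are turquoise (204,194), yellow (433,161) and purple (335,44). Next I look over the box for its pose and any hidden strays.

>>> step_arm([
  {"dp": [-60, 0, -10], "twist": [0, 0, 0], "hand": 1},
  {"dp": [-120, 0, -20], "twist": [0, 0, 0], "hand": 1},
  {"dp": [-180, 0, -30], "twist": [0, 0, 0], "hand": 1},
  {"dp": [-240, 0, -50], "twist": [0, 0, 0], "hand": 1},
  {"dp": [-300, 0, -60], "twist": [0, 0, 0], "hand": 1},
])

```text
clock: 3.3
tool_pos: [0.5603, -0.0317, 0.3511]
eef_rot: [0.707, 0.707, 0.001, 0.001]
contact_force: [0.1, -0.0, -0.3]
opening: 0.996
finger_force: 0.0
```

>>> step_arm([
  {"dp": [-60, 0, 0], "twist": [0, 0, 0], "hand": 1},
  {"dp": [-70, 0, 0], "twist": [0, 0, 0], "hand": 1},
  {"dp": [-70, 0, 0], "twist": [0, 0, 0], "hand": 1},
])

```text
clock: 3.68
tool_pos: [0.5599, -0.1, 0.3498]
eef_rot: [0.708, 0.707, 0.0, -0.0]
contact_force: [0.6, -0.3, 0.2]
opening: 1.001
finger_force: 0.0
```

```bash
python3 - <<'E'
from trayfit import *
print(r.get_state()['tool_pos'])
Ps=[]
for n in ('wrist','scene','side'):
    d=shot(n); print(n)
    if n=='wrist': save(d,'w2.png')
    W=cloud(d)
    for o in dark(d): print(o)
    P=boxes(d,(0.45,0.75,-0.36,-0.0),0.055,0.069);print('rim',len(P),fitrect(P))
    P=boxes(d,(0.5,0.85,-0.36,-0.0),0.09,0.24)
    print('lid',len(P))
    if len(P)>50:
        c=np.median(P,0);Q=P[np.linalg.norm(P-c,axis=1)<.1]
        for _ in range(4):
            c=Q.mean(0);nrm=np.linalg.svd(Q-c,full_matrices=False)[2][2];Q=Q[abs((Q-c)@nrm)<.006]
        print(len(Q),c.round(4),nrm.round(4),P[:,2].max())
    m=cv2.inRange(cv2.cvtColor(d['pixels'],cv2.COLOR_RGB2HSV),(65,90,20),(90,255,130)).astype(bool)&(abs(W[...,2])<.01)&(W[...,1]>.12)&(W[...,1]<.36)
    if m.sum()>100: print('mat',fitrect(W[m]))
    print(find(d,n,'box'),find(d,n,'lid'))
E
```

```text
[ 0.5599498  -0.1000485   0.34984483]
wrist
([387, 51], 314, [0.6529, 0.0594, 0.0088], [26.0, 26.0, 7.0])
([341, 72], 281, [0.5872, 0.03, 0.0088], [25.0, 26.0, 8.0])
([250, 80], 288, [0.4542, 0.0193, 0.0087], [27.0, 25.0, 7.0])
([1, 93], 26, [0.0646, 0.0103, 0.0167], [6.0, 12.0, 11.0])
([2, 108], 106, [0.0647, -0.0138, 0.0197], [8.0, 27.0, 14.0])
([2, 124], 54, [0.0559, -0.0363, 0.0175], [13.0, 16.0, 13.0])
rim 2637 ((548.5354614257812, -180.8076171875), (165.8260498046875, 221.41015625), 6.115005016326904)
lid 7234
6182 [ 0.6438 -0.1261  0.1683] [ 0.9778  0.1008 -0.1836] 0.2344874980619418
[(0.97, array([ 0.5961, -0.1589,  0.0267]))] [(0.76, array([ 0.6411, -0.1337,  0.1591]))]
scene
([454, 143], 150, [0.0598, 0.0166, 0.0244], [26.0, 88.0, 30.0])
([356, 200], 29, [0.4587, 0.0264, 0.0094], [20.0, 18.0, 8.0])
([321, 222], 45, [0.5906, 0.0335, 0.0091], [26.0, 20.0, 8.0])
([307, 240], 56, [0.6552, 0.065, 0.0092], [25.0, 26.0, 9.0])
([365, 251], 57, [0.5458, 0.1811, 0.0166], [25.0, 21.0, 14.0])
([383, 252], 68, [0.5121, 0.2099, 0.0159], [27.0, 25.0, 11.0])
([366, 268], 55, [0.5744, 0.222
[... 841 characters left out ...]
28.0, 24.0, 5.0])
([233, 276], 97, [0.5924, 0.2563, 0.0168], [26.0, 24.0, 9.0])
([276, 278], 75, [0.5087, 0.2064, 0.0155], [26.0, 22.0, 6.0])
([238, 292], 106, [0.55, 0.2831, 0.0173], [27.0, 25.0, 14.0])
([536, 333], 732, [0.0073, 0.0577, 0.0266], [124.0, 55.0, 29.0])
rim 695 ((550.64501953125, -179.27426147460938), (165.83746337890625, 224.92413330078125), 5.470913410186768)
lid 1937
1586 [ 0.6456 -0.146   0.161 ] [-0.9791 -0.0986  0.1779] 0.23389229980993959
mat ((508.4631652832031, 229.9227752685547), (245.18450927734375, 194.54153442382812), 18.381309509277344)
[(0.8, array([ 0.6158, -0.1714,  0.0566])), (0.69, array([0.5713, 0.2163, 0.0136]))] [(0.9, array([ 0.6423, -0.1539,  0.1535]))]
```

View pics/w2.png

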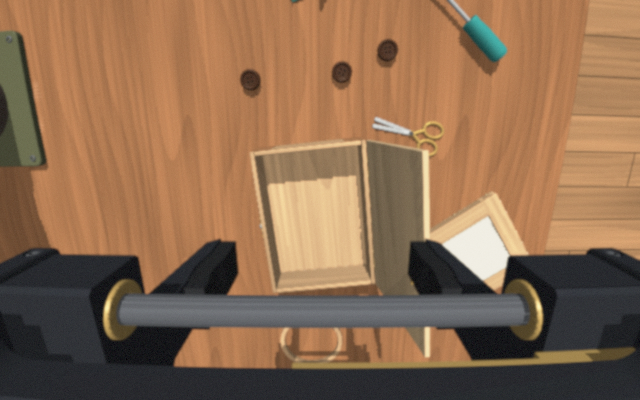

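The wrist picture shows the box rim from (255,150) to (370,290), the lid leaning back, and three strays at (250,80), (341,72) and (387,51). Nothing else dark is lying around. I start with the stray nearest the base.

>>> step_arm([
  {"dp": [40, -35, 40], "twist": [0, 0, 0], "hand": 0.3},
  {"dp": [80, -70, 80], "twist": [0, 0, 0], "hand": 0.3},
  {"dp": [121, -106, 110], "twist": [0, 0, 0], "hand": 0.3},
  {"dp": [121, -106, 170], "twist": [0, 0, 0], "hand": 0.3},
  {"dp": [121, -106, 230], "twist": [0, 0, 0], "hand": 0.3},
])

```text
clock: 4.75
tool_pos: [0.4546, 0.0224, 0.1193]
eef_rot: [0.706, 0.708, 0.002, 0.001]
contact_force: [0.9, -0.2, -0.8]
opening: 0.653
finger_force: 0.0
```

>>> step_arm([
  {"dp": [0, 0, 50], "twist": [0, 0, 0], "hand": 0.3},
  {"dp": [0, 0, 93], "twist": [0, 0, 0], "hand": 0.3},
  {"dp": [0, 0, 93], "twist": [0, 0, 0], "hand": 0.3},
  {"dp": [0, 0, 93], "twist": [0, 0, 0], "hand": -0.7},
  {"dp": [0, 0, 93], "twist": [0, 0, 0], "hand": -0.7},
], force=10)

```text
clock: 5.38
tool_pos: [0.4544, 0.0213, 0.0267]
eef_rot: [0.707, 0.707, 0.0, 0.0]
contact_force: [0.2, -0.2, -0.0]
opening: 0.45
finger_force: 0.0
```

>>> step_arm([
  {"dp": [0, 0, 0], "twist": [0, 0, 0], "hand": -0.7},
  {"dp": [0, 0, 0], "twist": [0, 0, 0], "hand": -0.7},
])

```text
clock: 5.62
tool_pos: [0.4543, 0.0211, 0.0271]
eef_rot: [0.707, 0.707, 0.0, 0.0]
contact_force: [-0.2, 0.4, -0.3]
opening: 0.219
finger_force: 0.0
```

```bash
python3 - <<'E'
from h import *
s=r.get_state();print(s['opening'],s['tool_pos'])
for n in ('wrist','side'):
    d=shot(n); save(d,'w3%s.png'%n,None if n=='wrist' else (220,180,420,300),1 if n=='wrist' else 3)
    for o in dark(d): print(o)
E
```

```text
0.2192584816702543 [0.45432156 0.0211128  0.02713304]
([552, 224], 1791, [0.5853, 0.0324, 0.0086], [29.0, 29.0, 8.0])
([321, 241], 1719, [0.4539, 0.0231, 0.0088], [27.0, 30.0, 26.0])
([267, 224], 46, [0.6523, 0.0637, 0.0082], [23.0, 25.0, 6.0])
([294, 226], 42, [0.5887, 0.031, 0.0083], [26.0, 21.0, 6.0])
([340, 243], 65, [0.45, 0.0233, 0.0087], [31.0, 23.0, 28.0])
([273, 264], 52, [0.542, 0.1781, 0.0157], [25.0, 22.0, 7.0])
([251, 270], 66, [0.5725, 0.2197, 0.0156], [25.0, 27.0, 6.0])
([232, 276], 89, [0.5923, 0.2568, 0.017], [26.0, 22.0, 9.0])
([276, 278], 69, [0.5097, 0.2066, 0.0154], [25.0, 25.0, 6.0])
([238, 292], 98, [0.5505, 0.2831, 0.0174], [27.0, 24.0, 8.0])
([518, 322], 319, [0.0395, 0.0519, 0.0277], [52.0, 54.0, 28.0])
([566, 342], 107, [-0.0426, 0.046, 0.0266], [26.0, 31.0, 28.0])
```

View pics/w3wrist.png

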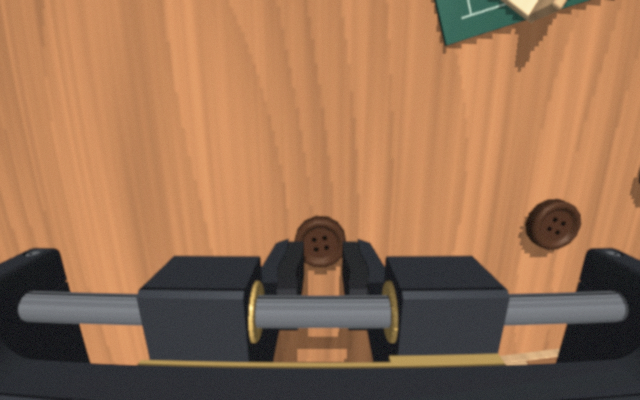

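View pics/w3side.png

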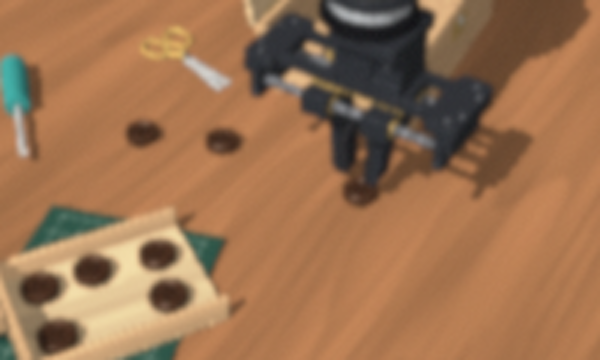

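```bash
python3 - <<'E'
from h import *
d=shot('wrist');W=cloud(d)
for v in (225,235,241,246,252,258,265,272,280,290,300):
    print(v,[(u,(W[v,u]*1000).round().tolist()) for u in (280,292,300,308,321,335,345,355)])
print(proj(d,[[.454,.023,.011],[.454,.030,.005],[.454,.012,.005],[.4445,.03,.005],[.4635,.03,.005]]).round())
print(r.get_state()['opening'],r.get_state()['finger_force'])
E
```

```text
225 [(280, [430.0, 28.0, -1.0]), (292, [437.0, 28.0, -1.0]), (300, [442.0, 30.0, 3.0]), (308, [447.0, 32.0, 10.0]), (321, [454.0, 32.0, 9.0]), (335, [461.0, 32.0, 8.0]), (345, [468.0, 28.0, -1.0]), (355, [473.0, 29.0, -0.0])]
235 [(280, [429.0, 22.0, -2.0]), (292, [437.0, 22.0, -1.0]), (300, [442.0, 27.0, 11.0]), (308, [447.0, 26.0, 9.0]), (321, [454.0, 26.0, 8.0]), (335, [462.0, 26.0, 9.0]), (345, [468.0, 22.0, -0.0]), (355, [474.0, 22.0, -1.0])]
241 [(280, [429.0, 18.0, -1.0]), (292, [440.0, 30.0, 28.0]), (300, [442.0, 23.0, 10.0]), (308, [446.0, 22.0, 7.0]), (321, [454.0, 22.0, 8.0]), (335, [462.0, 22.0, 8.0]), (345, [467.0, 23.0, 10.0]), (355, [471.0, 30.0, 28.0])]
246 [(280, [434.0, 30.0, 34.0]), (292, [440.0, 30.0, 34.0]), (300, [444.0, 29.0, 31.0]), (308, [448.0, 29.0, 30.0]), (321, [454.0, 19.0, 9.0]), (335, [462.0, 19.0, 8.0]), (345, [466.0, 29.0, 31.0]), (355, [470.0, 30.0, 34.0])]
252 [(280, [435.0, 30.0, 41.0]), (292, [440.0, 29.0, 39.0]), (300, [444.0, 29.0, 37.0]), (308, [448.0, 29.0, 37.0]), (321, [454.0, 16.0, 9.0]), (335, [462.0, 16.0, 9.0]), (345, [465.0, 29.0, 38.0
[... 803 characters left out ...]
, (308, [448.0, 15.0, 39.0]), (321, [454.0, -8.0, -1.0]), (335, [462.0, -8.0, -2.0]), (345, [463.0, 29.0, 63.0]), (355, [467.0, 29.0, 63.0])]
290 [(280, [440.0, 31.0, 74.0]), (292, [443.0, 28.0, 70.0]), (300, [446.0, 28.0, 70.0]), (308, [446.0, -15.0, -1.0]), (321, [454.0, -15.0, -1.0]), (335, [462.0, -14.0, -0.0]), (345, [463.0, 28.0, 68.0]), (355, [466.0, 29.0, 70.0])]
300 [(280, [444.0, 47.0, 104.0]), (292, [447.0, 47.0, 104.0]), (300, [449.0, 46.0, 104.0]), (308, [451.0, 46.0, 103.0]), (321, [454.0, 47.0, 104.0]), (335, [458.0, 47.0, 105.0]), (345, [460.0, 46.0, 104.0]), (355, [463.0, 46.0, 103.0])]
[[321. 241.]
 [321. 226.]
 [321. 255.]
 [305. 226.]
 [338. 226.]]
0.15315717384360428 0.0
```

The wrist picture shows the button at (321,241) untouched below the fingers. By depth the fingertips end at about z=0.027, at TCP height, so they closed above the button. I open and go lower carefully.

>>> step_arm([
  {"dp": [0, 0, 0], "twist": [0, 0, 0], "hand": 0.3},
  {"dp": [0, 0, 0], "twist": [0, 0, 0], "hand": 0.3},
  {"dp": [0, 0, 0], "twist": [0, 0, 0], "hand": 0.3},
  {"dp": [0, 0, 0], "twist": [0, 0, 0], "hand": 0.3},
  {"dp": [1, 0, 10], "twist": [0, 0, 0], "hand": 0.3},
])

```text
clock: 6.4
tool_pos: [0.4554, 0.0218, 0.0191]
eef_rot: [0.708, 0.707, -0.001, -0.0]
contact_force: [0.6, 0.2, -0.5]
opening: 0.644
finger_force: 0.0
```

>>> step_arm([
  {"dp": [0, 0, 4], "twist": [0, 0, 0], "hand": 0.3},
  {"dp": [0, 0, 8], "twist": [0, 0, 0], "hand": 0.3},
  {"dp": [0, 0, 8], "twist": [0, 0, 0], "hand": 0.3},
])

```text
clock: 6.78
tool_pos: [0.4551, 0.0219, 0.0106]
eef_rot: [0.707, 0.707, -0.001, -0.001]
contact_force: [0.5, -1.0, -0.7]
opening: 0.652
finger_force: 0.0
```

```bash
python3 - <<'E'
from h import *
s=r.get_state();print(s['opening'],s['tool_pos'],s['contact_force'])
d=shot('wrist');W=cloud(d)
m=(abs(W[...,0]-.454)<.07)&(W[...,1]>.005)&(W[...,1]<.045)&(W[...,2]<.09)&(d['pixels'].max(-1)<60)
n,l,st,c=cv2.connectedComponentsWithStats(m.astype(np.uint8))
for i in range(1,n):
    if st[i,4]>60: P=W[l==i]*1000;print(st[i,4],np.percentile(P,[1,5,50,95,99],axis=0).round().tolist())
save(d,'w4.png')
E
```

```text
0.6518176086089654 [0.45509055 0.02194233 0.01062828] [ 0.52310976 -0.9716667  -0.72387975]
2456 [[411.0, 14.0, 11.0], [413.0, 18.0, 15.0], [421.0, 30.0, 38.0], [427.0, 32.0, 57.0], [427.0, 32.0, 59.0]]
2466 [[484.0, 14.0, 11.0], [484.0, 18.0, 14.0], [490.0, 30.0, 37.0], [498.0, 32.0, 56.0], [500.0, 32.0, 59.0]]
1508 [[419.0, 11.0, 54.0], [419.0, 12.0, 61.0], [420.0, 24.0, 77.0], [420.0, 34.0, 88.0], [420.0, 35.0, 90.0]]
1295 [[491.0, 11.0, 54.0], [491.0, 13.0, 59.0], [492.0, 25.0, 76.0], [492.0, 34.0, 88.0], [492.0, 36.0, 90.0]]
```

View pics/w4.png

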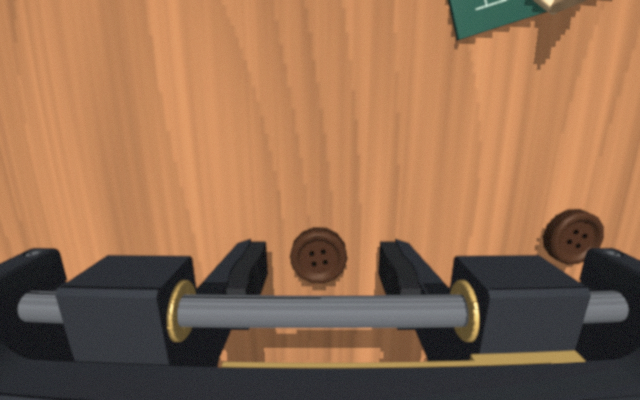

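The button is centred between the fingers at (318,255), and the tips end at TCP height, so I use tip ≈ TCP from here on.

>>> step_arm([
  {"dp": [1, 0, 3], "twist": [0, 0, 0], "hand": 0.3},
  {"dp": [1, 0, 5], "twist": [0, 0, 0], "hand": 0.3},
  {"dp": [1, 0, 5], "twist": [0, 0, 0], "hand": -0.5},
  {"dp": [1, 0, 5], "twist": [0, 0, 0], "hand": -0.5},
  {"dp": [1, 0, 5], "twist": [0, 0, 0], "hand": -0.5},
], force=10)

```text
clock: 7.45
tool_pos: [0.4553, 0.0229, 0.006]
eef_rot: [0.707, 0.707, -0.001, -0.001]
contact_force: [0.3, 0.4, 0.7]
opening: 0.333
finger_force: 8.2
```

>>> step_arm([
  {"dp": [0, 0, 0], "twist": [0, 0, 0], "hand": -0.5},
  {"dp": [0, 0, 0], "twist": [0, 0, 0], "hand": -0.5},
])

```text
clock: 7.7
tool_pos: [0.4553, 0.0229, 0.0059]
eef_rot: [0.707, 0.707, -0.001, -0.001]
contact_force: [-0.3, -0.7, 1.5]
opening: 0.336
finger_force: 10.0
```

>>> step_arm([
  {"dp": [0, 0, -60], "twist": [0, 0, 0], "hand": -0.5},
  {"dp": [48, 22, -75], "twist": [0, 0, 0], "hand": -0.5},
  {"dp": [96, 44, -75], "twist": [0, 0, 0], "hand": -0.5},
  {"dp": [144, 66, -75], "twist": [0, 0, 0], "hand": -0.5},
  {"dp": [192, 88, -75], "twist": [0, 0, 0], "hand": -0.5},
])

```text
clock: 8.32
tool_pos: [0.5441, 0.217, 0.0812]
eef_rot: [0.707, 0.707, -0.0, -0.001]
contact_force: [0.8, -0.7, -0.4]
opening: 0.33
finger_force: 10.0
```

>>> step_arm([
  {"dp": [0, 0, 0], "twist": [0, 0, 0], "hand": -0.5},
  {"dp": [0, 0, 30], "twist": [0, 0, 0], "hand": -0.5},
  {"dp": [0, 0, 59], "twist": [0, 0, 0], "hand": -0.5},
  {"dp": [0, 0, 59], "twist": [0, 0, 0], "hand": -0.5},
  {"dp": [0, 0, 59], "twist": [0, 0, 0], "hand": -0.1},
])

```text
clock: 8.95
tool_pos: [0.5427, 0.2135, 0.0213]
eef_rot: [0.707, 0.707, -0.002, -0.001]
contact_force: [-0.1, -0.2, -0.1]
opening: 0.421
finger_force: 0.0
```

>>> step_arm([
  {"dp": [0, 0, 0], "twist": [0, 0, 0], "hand": -0.1},
  {"dp": [0, 0, -50], "twist": [0, 0, 0], "hand": -0.1},
  {"dp": [0, 0, -100], "twist": [0, 0, 0], "hand": 0.3},
  {"dp": [0, 0, -130], "twist": [0, 0, 0], "hand": 0.3},
  {"dp": [0, 0, -130], "twist": [0, 0, 0], "hand": 0.3},
])

```text
clock: 9.57
tool_pos: [0.5448, 0.2155, 0.1539]
eef_rot: [0.707, 0.707, 0.001, 0.0]
contact_force: [0.8, -0.1, -0.1]
opening: 0.652
finger_force: 0.0
```

```bash
python3 - <<'E'
from h import *
s=r.get_state();print(s['opening'],s['tool_pos'],s['contact_force'])
for n in ('wrist','scene','side'):
    d=shot(n);print(n)
    for o in dark(d):
        if o[2][0]>.3: print(o)
E
```

```text
0.6523843972252006 [0.54480031 0.21547622 0.15393495] [ 0.79753814 -0.14243994 -0.05664552]
wrist
([329, 118], 648, [0.5511, 0.2823, 0.0158], [25.0, 23.0, 6.0])
([376, 150], 630, [0.5936, 0.2546, 0.0158], [26.0, 26.0, 7.0])
([353, 189], 543, [0.5738, 0.2189, 0.0158], [25.0, 23.0, 6.0])
([320, 196], 538, [0.5431, 0.212, 0.0159], [24.0, 24.0, 6.0])
([285, 201], 542, [0.5109, 0.2071, 0.0158], [26.0, 24.0, 5.0])
([320, 230], 508, [0.5431, 0.1782, 0.0159], [25.0, 24.0, 6.0])
([413, 333], 40, [0.6456, 0.055, 0.0097], [9.0, 10.0, 4.0])
([360, 348], 482, [0.5882, 0.0333, 0.0086], [27.0, 29.0, 8.0])
scene
([321, 222], 60, [0.5888, 0.0346, 0.01], [27.0, 25.0, 10.0])
([307, 240], 59, [0.656, 0.0643, 0.009], [26.0, 23.0, 9.0])
([365, 251], 56, [0.5474, 0.1814, 0.0164], [23.0, 22.0, 9.0])
([382, 252], 60, [0.5127, 0.2099, 0.0162], [25.0, 21.0, 12.0])
([369, 264], 136, [0.5634, 0.2187, 0.0163], [56.0, 31.0, 13.0])
([368, 282], 72, [0.5965, 0.2568, 0.0162], [24.0, 24.0, 12.0])
([388, 281], 71, [0.5532, 0.2835, 0.0166], [25.0, 26.0, 15.0])
side
([294, 226], 69, [0.5886, 0.0323, 0.0084], [27.0, 28.0, 6.0])
([273, 264], 52, [0.5422, 0.178, 0.0152], [24.0, 22.0, 7.0])
([264, 274], 225, [0.5415, 0.2125, 0.0155], [91.0, 34.0, 15.0])
([232, 276], 84, [0.592, 0.2573, 0.0172], [28.0, 24.0, 8.0])
([238, 292], 99, [0.5503, 0.2835, 0.0174], [27.0, 25.0, 8.0])
```

>>> step_arm([
  {"dp": [-55, 14, 0], "twist": [0, 0, 0], "hand": 0.3},
  {"dp": [-110, 28, 20], "twist": [0, 0, 0], "hand": 0.3},
  {"dp": [-160, 40, 50], "twist": [0, 0, 0], "hand": 0.3},
  {"dp": [-182, 46, 90], "twist": [0, 0, 0], "hand": 0.3},
  {"dp": [-182, 46, 110], "twist": [0, 0, 0], "hand": 0.3},
])

```text
clock: 10.35
tool_pos: [0.5875, 0.0296, 0.038]
eef_rot: [0.708, 0.706, -0.004, -0.002]
contact_force: [0.6, 1.1, -0.2]
opening: 0.65
finger_force: 0.0
```

>>> step_arm([
  {"dp": [0, 0, 25], "twist": [0, 0, 0], "hand": 0.3},
  {"dp": [0, 0, 35], "twist": [0, 0, 0], "hand": 0.3},
  {"dp": [0, 0, 35], "twist": [0, 0, 0], "hand": -0.5},
  {"dp": [0, 0, 35], "twist": [0, 0, 0], "hand": -0.5},
  {"dp": [0, 0, 35], "twist": [0, 0, 0], "hand": -0.5},
])

```text
clock: 10.98
tool_pos: [0.5898, 0.0332, 0.0074]
eef_rot: [0.707, 0.707, -0.0, -0.0]
contact_force: [0.2, 0.7, 1.3]
opening: 0.336
finger_force: 6.8
```

>>> step_arm([
  {"dp": [0, 0, 0], "twist": [0, 0, 0], "hand": -0.5},
  {"dp": [0, 0, 0], "twist": [0, 0, 0], "hand": -0.5},
])

```text
clock: 11.22
tool_pos: [0.5899, 0.0332, 0.0074]
eef_rot: [0.707, 0.707, -0.0, -0.0]
contact_force: [-1.2, 0.6, 6.2]
opening: 0.33
finger_force: 10.0
```

>>> step_arm([
  {"dp": [0, 0, -60], "twist": [0, 0, 0], "hand": -0.5},
  {"dp": [55, -7, -75], "twist": [0, 0, 0], "hand": -0.5},
  {"dp": [110, -14, -75], "twist": [0, 0, 0], "hand": -0.5},
  {"dp": [165, -20, -75], "twist": [0, 0, 0], "hand": -0.5},
  {"dp": [218, -27, -75], "twist": [0, 0, 0], "hand": -0.5},
])

```text
clock: 11.85
tool_pos: [0.5621, 0.2524, 0.0815]
eef_rot: [0.707, 0.707, -0.001, -0.001]
contact_force: [0.2, -0.3, -0.7]
opening: 0.329
finger_force: 10.0
```

>>> step_arm([
  {"dp": [0, 0, 0], "twist": [0, 0, 0], "hand": -0.5},
  {"dp": [0, 0, 30], "twist": [0, 0, 0], "hand": -0.5},
  {"dp": [0, 0, 59], "twist": [0, 0, 0], "hand": -0.5},
  {"dp": [0, 0, 59], "twist": [0, 0, 0], "hand": -0.5},
  {"dp": [0, 0, 59], "twist": [0, 0, 0], "hand": -0.1},
])

```text
clock: 12.48
tool_pos: [0.5624, 0.2497, 0.0224]
eef_rot: [0.707, 0.707, -0.001, -0.001]
contact_force: [0.5, -0.2, 0.2]
opening: 0.423
finger_force: 0.0
```

>>> step_arm([
  {"dp": [0, 0, 0], "twist": [0, 0, 0], "hand": -0.1},
  {"dp": [0, 0, -50], "twist": [0, 0, 0], "hand": -0.1},
  {"dp": [0, 0, -100], "twist": [0, 0, 0], "hand": 0.3},
  {"dp": [0, 0, -130], "twist": [0, 0, 0], "hand": 0.3},
  {"dp": [0, 0, -130], "twist": [0, 0, 0], "hand": 0.3},
])

```text
clock: 13.1
tool_pos: [0.564, 0.2518, 0.1554]
eef_rot: [0.707, 0.707, 0.002, -0.0]
contact_force: [0.6, -0.4, 0.4]
opening: 0.651
finger_force: 0.0
```

```bash
python3 - <<'E'
from h import *
s=r.get_state();print(s['opening'],s['tool_pos'],s['contact_force'])
for n in ('wrist','scene'):
    d=shot(n);print(n)
    for o in dark(d):
        if o[2][0]>.3: print(o)
E
```

```text
0.6506198583155993 [0.56395509 0.2517589  0.1553731 ] [ 0.56221196 -0.35049686  0.39018508]
wrist
([308, 159], 638, [0.5522, 0.2824, 0.0158], [26.0, 26.0, 6.0])
([354, 189], 582, [0.5939, 0.2547, 0.0159], [26.0, 27.0, 6.0])
([326, 210], 1064, [0.568, 0.2365, 0.0158], [36.0, 52.0, 13.0])
([300, 232], 482, [0.5437, 0.2122, 0.0157], [25.0, 23.0, 6.0])
([268, 236], 459, [0.512, 0.2082, 0.0158], [26.0, 24.0, 5.0])
([301, 263], 457, [0.544, 0.1786, 0.0158], [25.0, 23.0, 5.0])
([399, 351], 372, [0.6518, 0.0639, 0.0087], [27.0, 25.0, 8.0])
scene
([307, 240], 74, [0.6536, 0.0636, 0.0094], [28.0, 25.0, 10.0])
([382, 252], 60, [0.5125, 0.2097, 0.0164], [24.0, 21.0, 10.0])
([370, 271], 281, [0.5722, 0.2396, 0.0161], [75.0, 67.0, 15.0])
([388, 281], 72, [0.5532, 0.2842, 0.0159], [26.0, 25.0, 14.0])
```

>>> step_arm([
  {"dp": [-50, 25, 0], "twist": [0, 0, 0], "hand": 0.3},
  {"dp": [-100, 50, 10], "twist": [0, 0, 0], "hand": 0.3},
  {"dp": [-150, 75, 20], "twist": [0, 0, 0], "hand": 0.3},
  {"dp": [-188, 92, 60], "twist": [0, 0, 0], "hand": 0.3},
  {"dp": [-188, 92, 100], "twist": [0, 0, 0], "hand": 0.3},
])

```text
clock: 13.82
tool_pos: [0.655, 0.056, 0.049]
eef_rot: [0.71, 0.704, -0.003, 0.001]
contact_force: [-0.3, 0.5, 0.2]
opening: 0.653
finger_force: 0.0
```

>>> step_arm([
  {"dp": [0, 0, 30], "twist": [0, 0, 0], "hand": 0.3},
  {"dp": [0, 0, 45], "twist": [0, 0, 0], "hand": 0.3},
  {"dp": [0, 0, 45], "twist": [0, 0, 0], "hand": -0.5},
  {"dp": [0, 0, 45], "twist": [0, 0, 0], "hand": -0.5},
  {"dp": [0, 0, 45], "twist": [0, 0, 0], "hand": -0.5},
])

```text
clock: 14.45
tool_pos: [0.6551, 0.0632, 0.0087]
eef_rot: [0.707, 0.707, -0.0, -0.0]
contact_force: [-0.0, 0.7, 0.2]
opening: 0.334
finger_force: 5.4
```

>>> step_arm([
  {"dp": [0, 0, 0], "twist": [0, 0, 0], "hand": -0.5},
  {"dp": [0, 0, 0], "twist": [0, 0, 0], "hand": -0.5},
])

```text
clock: 14.7
tool_pos: [0.6551, 0.0633, 0.0086]
eef_rot: [0.707, 0.707, -0.0, -0.0]
contact_force: [-0.3, -0.4, 6.0]
opening: 0.333
finger_force: 10.0
```

>>> step_arm([
  {"dp": [0, 0, -60], "twist": [0, 0, 0], "hand": -0.5},
  {"dp": [46, -31, -75], "twist": [0, 0, 0], "hand": -0.5},
  {"dp": [92, -62, -75], "twist": [0, 0, 0], "hand": -0.5},
  {"dp": [138, -93, -75], "twist": [0, 0, 0], "hand": -0.5},
  {"dp": [183, -124, -75], "twist": [0, 0, 0], "hand": -0.5},
])

```text
clock: 15.32
tool_pos: [0.5294, 0.2471, 0.0828]
eef_rot: [0.707, 0.707, -0.001, -0.001]
contact_force: [0.3, 0.2, -0.5]
opening: 0.33
finger_force: 10.0
```

>>> step_arm([
  {"dp": [0, 0, 0], "twist": [0, 0, 0], "hand": -0.5},
  {"dp": [0, 0, 30], "twist": [0, 0, 0], "hand": -0.5},
  {"dp": [0, 0, 51], "twist": [0, 0, 0], "hand": -0.5},
  {"dp": [0, 0, 51], "twist": [0, 0, 0], "hand": -0.5},
  {"dp": [0, 0, 51], "twist": [0, 0, 0], "hand": -0.1},
])

```text
clock: 15.95
tool_pos: [0.5307, 0.2459, 0.032]
eef_rot: [0.707, 0.707, -0.001, -0.001]
contact_force: [0.1, 1.0, 0.2]
opening: 0.42
finger_force: 0.0
```

>>> step_arm([
  {"dp": [0, 0, 0], "twist": [0, 0, 0], "hand": -0.1},
  {"dp": [0, 0, -50], "twist": [0, 0, 0], "hand": -0.1},
  {"dp": [20, 0, -100], "twist": [0, 0, 0], "hand": 0.3},
  {"dp": [40, 30, -150], "twist": [0, 0, 0], "hand": 0.3},
  {"dp": [40, 30, -160], "twist": [0, 0, 0], "hand": 0.3},
])

```text
clock: 16.58
tool_pos: [0.5639, 0.2893, 0.1964]
eef_rot: [0.707, 0.707, 0.004, -0.0]
contact_force: [-0.2, 0.1, -0.6]
opening: 0.654
finger_force: 0.0
```

```bash
python3 - <<'E'
from trayfit import *
s=r.get_state();print(s['opening'],s['tool_pos'],s['contact_force'])
u0=np.array([.506,.862])
for n in ('wrist','scene','side'):
    d=shot(n);print(n)
    if n=='wrist': save(d,'w5.png')
    for o in dark(d):
        if o[2][0]>.3: print(o)
    P=boxes(d,(0.42,0.70,0.13,0.30),0.021,0.05);P=P[:,:2]
    c,sz,a=fitrect(np.c_[P,P[:,0]]);print('rect',c,sz,a)
    m=boxes(d,(0.42,0.72,0.26,0.42),0.033,0.042)[:,:2]
    h=m[(m-[.55,.2305])@u0>.088]
    if len(h)>20:
        print('handle centre',h.mean(0),len(h),'ends',((h-[.55,.2305])@u0).min(),((h-[.55,.2305])@u0).max())
        vv=np.linalg.svd(h-h.mean(0))[2][0];print(np.degrees(np.arctan2(vv[1],vv[0])))
E
```

```text
0.6536613071168347 [0.56387659 0.28925984 0.19637391] [-0.20777163  0.14473766 -0.5967151 ]
wrist
([310, 189], 455, [0.5519, 0.2827, 0.0158], [26.0, 24.0, 8.0])
([349, 214], 418, [0.5941, 0.2551, 0.0158], [24.0, 25.0, 9.0])
([325, 232], 751, [0.5681, 0.2361, 0.0158], [36.0, 50.0, 9.0])
([292, 223], 386, [0.5319, 0.2448, 0.0158], [24.0, 24.0, 6.0])
([303, 250], 359, [0.5432, 0.2127, 0.0157], [25.0, 25.0, 6.0])
([276, 254], 326, [0.5127, 0.2083, 0.0157], [21.0, 25.0, 6.0])
([304, 277], 326, [0.5438, 0.179, 0.0158], [24.0, 23.0, 5.0])
rect (558.8668823242188, 244.61338806152344) (135.94931030273438, 110.11499786376953) 59.578819274902344
handle centre [0.61383883 0.33927981] 1447 ends 0.0880441221353208 0.1629375159978193
-120.65538120199729
scene
([365, 250], 60, [0.546, 0.1809, 0.0159], [26.0, 19.0, 11.0])
([374, 270], 359, [0.5651, 0.2443, 0.0162], [88.0, 65.0, 16.0])
([388, 281], 72, [0.5533, 0.2837, 0.0163], [26.0, 26.0, 14.0])
rect (550.6052856445312, 234.75982666015625) (158.13204956054688, 110.1480712890625) 59.39936065673828
handle centre [0.61354671 0.34080254] 232 ends 0.0882128436648661 0.16681902110282903
59.20948126350663
side
([273, 264], 52, [0.5427, 0.1782, 0.0155], [25.0, 21.0, 6.0])
([253, 277], 512, [0.5532, 0.2382, 0.0165], [111.0, 72.0, 16.0])
([238, 292], 102, [0.5508, 0.2832, 0.0172], [27.0, 25.0, 7.0])
rect (552.8001098632812, 234.1128692626953) (158.7452392578125, 112.4620590209961) 59.53635025024414
handle centre [0.6138751 0.3396584] 276 ends 0.08843074063450432 0.16360335425491598
59.641443495561816
```

View pics/w5.png

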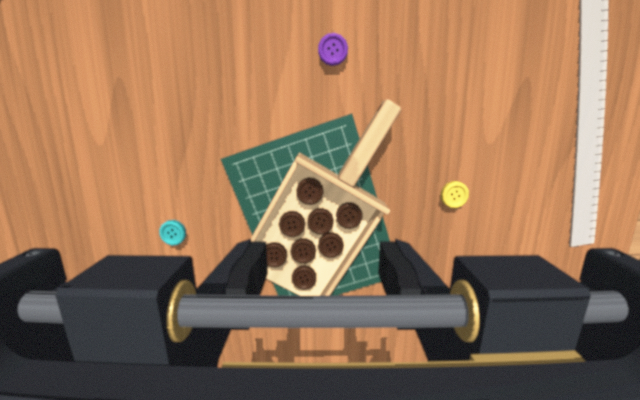

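The picture shows all eight buttons flat on the tray, from (276,254) to (349,214), and the handle at (370,145). Next I align with the handle and grip it.

>>> step_arm([
  {"dp": [12, 15, 20], "twist": [0, 0, 0.17], "hand": 0.3},
  {"dp": [24, 30, 40], "twist": [0, 0, 0.34], "hand": 0.1},
  {"dp": [35, 44, 70], "twist": [0, 0, 0.53], "hand": 0.1},
  {"dp": [35, 44, 100], "twist": [0, 0, 0.53], "hand": 0.1},
  {"dp": [35, 44, 110], "twist": [0, 0, 0.53], "hand": 0.1},
])

```text
clock: 17.35
tool_pos: [0.6017, 0.3187, 0.0775]
eef_rot: [0.867, 0.498, -0.005, 0.0]
contact_force: [0.3, -0.3, 0.0]
opening: 0.551
finger_force: 0.0
```

>>> step_arm([
  {"dp": [0, 0, 0], "twist": [0, 0, 0], "hand": 0.1},
  {"dp": [0, 0, 0], "twist": [0, 0, 0], "hand": 0.1},
])

```text
clock: 17.6
tool_pos: [0.6048, 0.3211, 0.0824]
eef_rot: [0.868, 0.497, -0.0, -0.001]
contact_force: [-0.2, 0.2, 0.3]
opening: 0.55
finger_force: 0.0
```

```bash
python3 - <<'E'
from trayfit import *
s=r.get_state();print(s['q'].round(2),s['tool_pos'],R.from_quat(s['eef_rot']).as_matrix().round(3).tolist())
u0=np.array([.506,.862])
for n in ('side','scene'):
    d=shot(n)
    P=boxes(d,(0.42,0.70,0.13,0.30),0.021,0.05)
    c,sz,a=fitrect(P);print('rect',c,sz,a)
    h=boxes(d,(0.42,0.72,0.26,0.42),0.033,0.042)[:,:2]
    h=h[((h-[.55,.2305])@u0>.088)]
    print(len(h),h.mean(0) if len(h) else 0)
E
```

```text
[-0.32  1.   -0.48  1.47  0.56  0.82 -1.53] [0.60478048 0.32110505 0.08243376] [[0.506, 0.863, -0.001], [0.863, -0.506, 0.001], [-0.0, -0.001, -1.0]]
rect (554.1524658203125, 234.55685424804688) (160.3991241455078, 114.06558990478516) 58.92525863647461
282 [0.61365714 0.33943587]
rect (595.1328735351562, 217.8721466064453) (162.03671264648438, 66.62614440917969) 85.02656555175781
224 [0.61333801 0.34062243]
```

>>> step_arm([
  {"dp": [0, 0, 30], "twist": [0, 0, 0], "hand": 0.1},
  {"dp": [0, 0, 55], "twist": [0, 0, 0], "hand": 0.1},
  {"dp": [0, 0, 67], "twist": [0, 0, 0], "hand": 0.1},
  {"dp": [0, 0, 67], "twist": [0, 0, 0], "hand": 0.1},
  {"dp": [0, 0, 67], "twist": [0, 0, 0], "hand": -0.8},
], force=58)

```text
clock: 18.32
tool_pos: [0.6048, 0.3215, 0.0152]
eef_rot: [0.868, 0.497, -0.0, -0.001]
contact_force: [-0.9, -0.4, -0.8]
opening: 0.464
finger_force: 0.0
```

>>> step_arm([
  {"dp": [0, 0, 0], "twist": [0, 0, 0], "hand": -0.8},
  {"dp": [0, 0, 0], "twist": [0, 0, 0], "hand": -0.8},
  {"dp": [0, 0, 0], "twist": [0, 0, 0], "hand": -0.8},
  {"dp": [0, 0, 0], "twist": [0, 0, 0], "hand": -0.8},
  {"dp": [0, 0, 0], "twist": [0, 0, 0], "hand": -0.8},
])

```text
clock: 18.95
tool_pos: [0.6043, 0.3214, 0.015]
eef_rot: [0.868, 0.497, -0.001, -0.001]
contact_force: [-1.1, 0.2, 5.7]
opening: 0.199
finger_force: 58.0
```

>>> step_arm([
  {"dp": [0, 0, -4], "twist": [0, 0, 0], "hand": -0.8},
  {"dp": [0, 0, -10], "twist": [0, 0, 0], "hand": -0.8},
  {"dp": [0, 0, -18], "twist": [0, 0, 0], "hand": -0.8},
  {"dp": [0, 0, -25], "twist": [0, 0, 0], "hand": -0.8},
  {"dp": [0, 0, -25], "twist": [0, 0, 0], "hand": -0.8},
])

```text
clock: 19.58
tool_pos: [0.6048, 0.3213, 0.0403]
eef_rot: [0.868, 0.497, -0.0, -0.001]
contact_force: [0.1, -0.1, -2.8]
opening: 0.2
finger_force: 58.0
```

```bash
cat >> trayfit.py <<'E'
def traytilt(d,c=(.55,.2305),u=(.506,.862)):
    W=cloud(d);hs=cv2.cvtColor(d['pixels'],cv2.COLOR_RGB2HSV);u=np.array(u);v=np.array([u[1],-u[0]])
    rel=W[...,:2]-np.array(c);x=-(rel@u);y=rel@v
    m=(abs(x)<.066)&(abs(y)<.046)&(hs[...,2]>130)&(W[...,2]>.002)
    P=np.c_[x[m],y[m],W[m][:,2]]
    for _ in range(5):
        A=np.c_[P[:,:2],np.ones(len(P))];k=np.linalg.lstsq(A,P[:,2],rcond=None)[0];e=P[:,2]-A@k;P=P[abs(e)<max(.002,1.5*abs(e).mean())]
    return len(P),np.degrees(np.arctan(k[:2])).round(2),k[2].round(4)
E
python3 - <<'E'
from trayfit import *
s=r.get_state();print(s['opening'],s['finger_force'],s['tool_pos'],s['contact_force'],s['moment'])
for n in ('side','scene','wrist'):
    d=shot(n);print(n,traytilt(d),[o[2] for o in dark(d) if o[2][0]>.3])
E
```

```text
0.20022743666656617 57.962074019014835 [0.60482619 0.32128148 0.04031456] [ 0.07615369 -0.06214483 -2.82101405] [ 0.19116809 -0.13176904  0.00519591]
side (611, array([ -8.92, -80.57]), np.float64(0.3184)) [[0.5463, 0.1775, 0.0385], [0.5126, 0.2073, 0.0387]]
scene (547, array([52.84,  4.25]), np.float64(0.5489)) []
wrist (457, array([-1.72, -0.17]), np.float64(0.0287)) [[0.556, 0.2774, 0.0388], [0.5924, 0.2566, 0.0389]]
```

>>> step_arm([
  {"dp": [0, 0, -20], "twist": [0, 0, 0], "hand": -0.8},
  {"dp": [0, 0, -45], "twist": [0, 0, 0], "hand": -0.8},
  {"dp": [-15, 4, -75], "twist": [0, 0, 0], "hand": -0.8},
  {"dp": [-40, 10, -105], "twist": [0, 0, 0], "hand": -0.8},
  {"dp": [-70, 17, -122], "twist": [0, 0, 0], "hand": -0.8},
])

```text
clock: 20.35
tool_pos: [0.5845, 0.2527, 0.1646]
eef_rot: [0.867, 0.498, 0.001, -0.001]
contact_force: [0.1, -0.0, -3.3]
opening: 0.197
finger_force: 58.0
```

>>> step_arm([
  {"dp": [-28, 6, 0], "twist": [0, 0, -0.08], "hand": -0.8},
  {"dp": [-56, 12, 0], "twist": [0, 0, -0.17], "hand": -0.8},
  {"dp": [-82, 18, 0], "twist": [0, 0, -0.25], "hand": -0.8},
  {"dp": [-107, 24, 0], "twist": [0, 0, -0.34], "hand": -0.8},
  {"dp": [-130, 30, 0], "twist": [0, 0, -0.42], "hand": -0.8},
])

```text
clock: 20.98
tool_pos: [0.5441, 0.1237, 0.1629]
eef_rot: [0.744, 0.668, -0.001, -0.0]
contact_force: [0.5, 0.3, -3.7]
opening: 0.199
finger_force: 58.0
```

>>> step_arm([
  {"dp": [-22, -4, 0], "twist": [0, 0, -0.07], "hand": -0.8},
  {"dp": [-44, -8, 0], "twist": [0, 0, -0.14], "hand": -0.8},
  {"dp": [-64, -12, 0], "twist": [0, 0, -0.21], "hand": -0.8},
  {"dp": [-77, -15, 0], "twist": [0, 0, -0.214], "hand": -0.8},
  {"dp": [-77, -15, 0], "twist": [0, 0, -0.214], "hand": -0.8},
])

```text
clock: 21.6
tool_pos: [0.5206, 0.0487, 0.1622]
eef_rot: [0.67, 0.742, -0.001, -0.0]
contact_force: [0.4, 0.5, -3.7]
opening: 0.198
finger_force: 58.0
```

```bash
python3 - <<'E'
from trayfit import *
s=r.get_state();M=R.from_quat(s['eef_rot']).as_matrix();print(s['opening'],s['tool_pos'],s['q'].round(2),M.round(3).tolist(),s['contact_force'])
for n in ('wrist','scene'):
    d=shot(n);save(d,'w6%s.png'%n)
    W=cloud(d);m=(W[...,2]>.165)&(W[...,2]<.178)
    if n=='wrist':
        u=M[:2,0];c=s['tool_pos'][:2]-.105*u;print(c,traytilt(d,c,u))
E
```

```text
0.19788553191706462 [0.52062739 0.04873406 0.16217088] [ 0.24  0.76 -0.71  1.93  0.73  0.73 -0.81] [[-0.101, 0.995, -0.002], [0.995, 0.101, -0.001], [-0.001, -0.002, -1.0]] [ 0.4045349   0.47772753 -3.70589616]
[ 0.53125281 -0.0557269 ] (355, array([-3.75, -0.36]), np.float64(0.1503))
```

View pics/w6wrist.png

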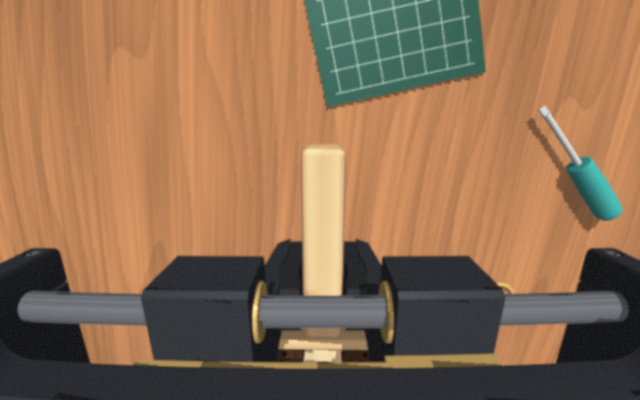

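The picture shows the handle held at (323,220) with the mat and punch clear. Now I tip, pivoting about the lip.

>>> step_arm([
  {"dp": [-1, 0, -12], "twist": [0, 0.087, 0], "hand": -0.8},
  {"dp": [-4, 0, -24], "twist": [0, 0.175, 0], "hand": -0.8},
  {"dp": [-8, 0, -36], "twist": [0, 0.262, 0], "hand": -0.8},
  {"dp": [-14, 0, -47], "twist": [0, 0.349, 0], "hand": -0.8},
  {"dp": [-20, 0, -55], "twist": [0, 0.436, 0], "hand": -0.8},
])

```text
clock: 22.32
tool_pos: [0.5235, 0.0303, 0.2176]
eef_rot: [0.653, 0.725, 0.145, -0.162]
contact_force: [-0.6, 0.5, -4.1]
opening: 0.203
finger_force: 58.0
```

```bash
python3 - <<'E'
from trayfit import *
s=r.get_state();M=R.from_quat(s['eef_rot']).as_matrix();print(s['opening'],s['tool_pos'],s['q'].round(2),M.round(3).tolist(),s['contact_force'])
for n in ('scene','side'):
    d=shot(n);save(d,'t%s.png'%n,(200,90,440,250) if n=='scene' else (230,60,470,260),3 if n=='side' else 3)
print('lip', s['tool_pos']+M@np.array([-.18,0,.008]))
E
cd pics; python3 -c "
import cv2,numpy as np
a=cv2.imread('tscene.png');b=cv2.imread('tside.png');a=cv2.resize(a,(400,267));b=cv2.resize(b,(400,333));c=np.zeros((333,800,3),np.uint8);c[:267,:400]=a;c[:,400:]=b;cv2.imwrite('t.png',c)"
```

```text
0.20283979302561403 [0.5234985  0.03033211 0.21755317] [ 0.69  0.87 -1.07  1.83  0.42  0.81 -0.36] [[-0.094, 0.995, -0.045], [0.901, 0.105, 0.422], [0.424, -0.001, -0.905]] [-0.60616307  0.47190646 -4.0666273 ]
lip [ 0.54008805 -0.128386    0.13390302]
```

View pics/t.png

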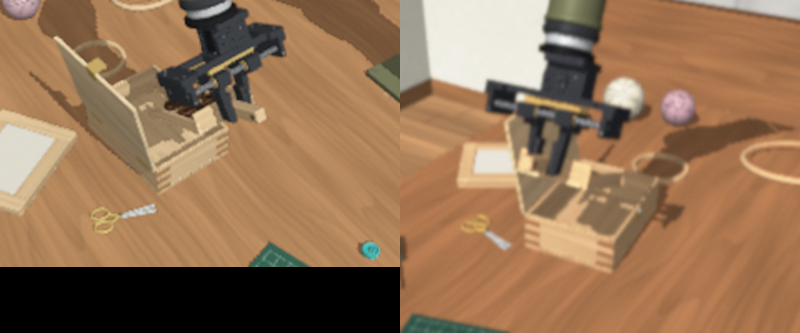

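The tray is tilted about 25° with its lip over the box (left panel around (190,110)), and the gripper is clear of the lid. I continue tipping.

>>> step_arm([
  {"dp": [-3, 0, -12], "twist": [0, 0.087, 0], "hand": -0.8},
  {"dp": [-7, 0, -24], "twist": [0, 0.175, 0], "hand": -0.8},
  {"dp": [-13, 0, -36], "twist": [0, 0.262, 0], "hand": -0.8},
  {"dp": [-21, 0, -46], "twist": [0, 0.349, 0], "hand": -0.8},
  {"dp": [-21, 0, -46], "twist": [0, 0.349, 0], "hand": -0.8},
])

```text
clock: 23.05
tool_pos: [0.5277, -0.0093, 0.2478]
eef_rot: [0.62, 0.685, 0.254, -0.285]
contact_force: [0.1, 0.6, -2.9]
opening: 0.194
finger_force: 58.0
```

>>> step_arm([
  {"dp": [0, 0, 0], "twist": [0, 0, 0], "hand": -0.8},
  {"dp": [0, 0, 0], "twist": [0, 0, 0], "hand": -0.8},
  {"dp": [0, 0, 0], "twist": [0, 0, 0], "hand": -0.8},
  {"dp": [0, 0, 0], "twist": [0, 0, 0], "hand": -0.8},
])

```text
clock: 23.55
tool_pos: [0.5269, -0.008, 0.2497]
eef_rot: [0.619, 0.687, 0.255, -0.285]
contact_force: [-0.2, 0.4, -2.6]
opening: 0.197
finger_force: 58.0
```

```bash
python3 - <<'E'
from trayfit import *
s=r.get_state();M=R.from_quat(s['eef_rot']).as_matrix();print(s['opening'],s['tool_pos'],s['q'].round(2),M.round(3).tolist(),s['contact_force'])
print('lip', s['tool_pos']+M@np.array([-.18,0,.008]))
ims=[]
for n in ('scene','side','wrist'):
    d=shot(n);save(d,'u%s.png'%n,(200,90,440,250) if n=='scene' else (230,60,470,220) if n=='side' else None)
    W=cloud(d);hs=cv2.cvtColor(d['pixels'],cv2.COLOR_RGB2HSV)
    m=((hs[...,2]<95)&(hs[...,0]<22)&(hs[...,1]>70)&(W[...,2]>.004)&(W[...,2]<.25)&(W[...,0]>.45)&(W[...,0]<.66)&(W[...,1]<.1)).astype(np.uint8)
    k,l,st,c=cv2.connectedComponentsWithStats(m)
    for i in range(1,k):
        if st[i,4]>15: print(n,c[i].round(),st[i,4],np.nanmedian(W[l==i],0).round(3))
E
cd pics; python3 -c "
import cv2,numpy as np
a=cv2.imread('uscene.png');b=cv2.imread('uside.png');c=cv2.imread('uwrist.png');o=np.zeros((600,800,3),np.uint8);o[:267,:400]=cv2.resize(a,(400,267));o[:267,400:]=cv2.resize(b,(400,267));o[280:580,:480]=cv2.resize(c,(480,300));cv2.imwrite('u.png',o)"
```

```text
0.1973987884552119 [ 0.52688675 -0.0080015   0.24967524] [ 0.93  1.08 -1.26  1.7   0.26  0.99 -0.12] [[-0.073, 0.994, -0.075], [0.704, 0.105, 0.702], [0.706, -0.002, -0.708]] [-0.18555252  0.35297716 -2.63042188]
lip [ 0.53936468 -0.12914868  0.11689098]
scene [286. 153.] 56 [ 0.536 -0.253  0.017]
scene [295. 165.] 39 [ 0.541 -0.185  0.019]
scene [306. 168.] 35 [ 0.521 -0.152  0.023]
scene [292. 174.] 35 [ 0.565 -0.16   0.017]
side [358. 189.] 209 [ 0.52  -0.197  0.021]
side [328. 187.] 38 [ 0.61  -0.173  0.014]
side [340. 193.] 23 [ 0.558 -0.161  0.015]
```

View pics/u.png

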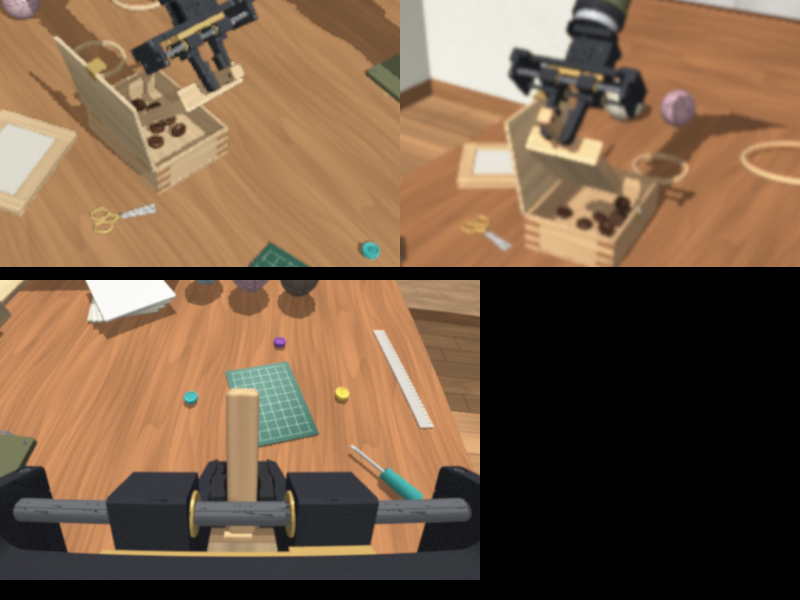

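Most buttons are visible in the box: side panel (565,212) to (622,203), scene panel (140,104) to (178,130). The tray's load dropped by about 1 N, which matches all eight sliding off. I level the tray and back away.

>>> step_arm([
  {"dp": [8, 0, 8], "twist": [0, -0.157, 0], "hand": -0.8},
  {"dp": [20, 0, 20], "twist": [0, -0.314, 0], "hand": -0.8},
  {"dp": [32, 0, 32], "twist": [0, -0.471, 0], "hand": -0.8},
  {"dp": [44, 0, 44], "twist": [0, -0.628, 0], "hand": -0.8},
  {"dp": [56, 0, 56], "twist": [0, -0.785, 0], "hand": -0.8},
])

```text
clock: 24.32
tool_pos: [0.5186, 0.0715, 0.2504]
eef_rot: [0.67, 0.743, -0.001, 0.001]
contact_force: [0.0, 0.3, -4.0]
opening: 0.194
finger_force: 58.0
```

>>> step_arm([
  {"dp": [40, 0, 0], "twist": [0, 0, 0], "hand": -0.8},
  {"dp": [80, 0, 0], "twist": [0, 0, 0], "hand": -0.8},
  {"dp": [120, 0, 0], "twist": [0, 0, 0], "hand": -0.8},
  {"dp": [130, 0, 0], "twist": [0, 0, 0], "hand": -0.8},
  {"dp": [130, 0, 0], "twist": [0, 0, 0], "hand": -0.8},
])

```text
clock: 24.95
tool_pos: [0.5048, 0.2003, 0.2494]
eef_rot: [0.669, 0.743, -0.001, -0.001]
contact_force: [-0.9, -0.7, -2.8]
opening: 0.199
finger_force: 58.0
```

```bash
python3 - <<'E'
from trayfit import *
s=r.get_state();M=R.from_quat(s['eef_rot']).as_matrix();print(s['opening'],s['tool_pos'],s['q'].round(2),M.round(3).tolist(),s['contact_force'])
for n in ('scene','side','wrist'):
    d=shot(n);save(d,'v%s.png'%n,(230,110,350,210) if n=='scene' else (290,110,410,210) if n=='side' else None)
    W=cloud(d);hs=cv2.cvtColor(d['pixels'],cv2.COLOR_RGB2HSV)
    u=M[:2,0]
    if n=='wrist': print(traytilt(d,s['tool_pos'][:2]-.105*u,u))
    for o in dark(d):
        if o[2][0]>.3:print(n,o)
    mat=cv2.inRange(hs,(65,90,20),(90,255,140)).astype(bool)&(abs(W[...,2]-.003)<.01)&(W[...,1]>.12)&(W[...,1]<.40)&(W[...,0]>.42)&(W[...,0]<.7)
    mm=cv2.morphologyEx(mat.astype(np.uint8),cv2.MORPH_OPEN,np.ones((3,3),np.uint8))
    k,l,st,c=cv2.connectedComponentsWithStats(mm);i=1+np.argmax(st[1:,4])
    if st[i,4]>200: print(n,'mat',fitrect(W[l==i]))
E
cd pics; python3 -c "
import cv2,numpy as np
a=cv2.imread('vscene.png');b=cv2.imread('vside.png');c=cv2.imread('vwrist.png');o=np.zeros((600,800,3),np.uint8);o[:333,:400]=cv2.resize(a,(400,333));o[:333,400:]=cv2.resize(b,(400,333));o[340:590,:400]=cv2.resize(c,(400,250));cv2.imwrite('v.png',o)"
```

```text
0.19945827276418063 [0.50475471 0.20025834 0.24941609] [ 0.01  0.67 -0.81  1.78  0.59  0.95 -0.94] [[-0.105, 0.994, -0.003], [0.994, 0.105, 0.0], [0.0, -0.003, -1.0]] [-0.90530092 -0.70942647 -2.8142348 ]
scene ([294, 158], 191, [0.5267, -0.2058, 0.0196], [53.0, 104.0, 25.0])
scene ([307, 168], 51, [0.5172, -0.1531, 0.0249], [23.0, 18.0, 33.0])
scene ([293, 174], 56, [0.563, -0.1598, 0.015], [24.0, 27.0, 14.0])
scene mat ((556.3477172851562, 246.1956787109375), (148.31883239746094, 194.59645080566406), 18.82963752746582)
side ([358, 190], 235, [0.5192, -0.194, 0.0215], [52.0, 131.0, 30.0])
side ([328, 186], 32, [0.6091, -0.1747, 0.0141], [30.0, 24.0, 7.0])
side ([341, 194], 43, [0.5589, -0.1601, 0.015], [24.0, 26.0, 10.0])
side mat ((555.70166015625, 246.26177978515625), (143.10333251953125, 190.1907501220703), 18.634634017944336)
(750, array([-42.6 ,  -0.65]), np.float64(0.2099))
wrist mat ((556.6705932617188, 243.29916381835938), (146.21124267578125, 196.52960205078125), 18.598487854003906)
```

View pics/v.png

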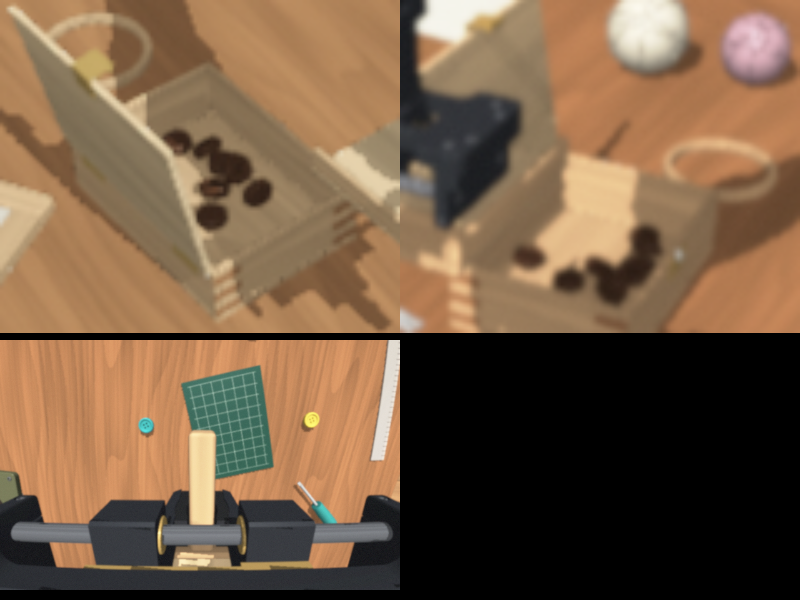

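Eight buttons show in the box (left panel (177,140) to (212,215), side panel one more at (528,256)). The mat centre is (0.556, 0.245). I set the tray back.

>>> step_arm([
  {"dp": [45, 18, 20], "twist": [0, 0, 0], "hand": -0.8},
  {"dp": [90, 36, 60], "twist": [0, 0, 0], "hand": -0.8},
  {"dp": [136, 54, 100], "twist": [0, 0, 0], "hand": -0.8},
  {"dp": [136, 54, 140], "twist": [0, 0, 0], "hand": -0.8},
  {"dp": [136, 54, 170], "twist": [0, 0, 0], "hand": -0.8},
])

```text
clock: 25.72
tool_pos: [0.5445, 0.3391, 0.0769]
eef_rot: [0.67, 0.743, -0.002, -0.001]
contact_force: [0.2, -0.5, -3.1]
opening: 0.196
finger_force: 58.0
```

>>> step_arm([
  {"dp": [0, 0, 20], "twist": [0, 0, 0], "hand": -0.8},
  {"dp": [0, 0, 36], "twist": [0, 0, 0], "hand": -0.8},
  {"dp": [0, 0, 36], "twist": [0, 0, 0], "hand": -0.8},
  {"dp": [0, 0, 45], "twist": [0, 0, 0], "hand": -0.8},
  {"dp": [0, 0, 50], "twist": [0, 0, 0], "hand": -0.8},
])

```text
clock: 26.35
tool_pos: [0.5446, 0.3407, 0.0296]
eef_rot: [0.669, 0.743, -0.0, -0.001]
contact_force: [-0.2, -0.3, -1.2]
opening: 0.198
finger_force: 58.0
```

>>> step_arm([
  {"dp": [0, 0, 5], "twist": [0, 0, 0], "hand": -0.8},
  {"dp": [0, 0, 10], "twist": [0, 0, 0], "hand": -0.8},
  {"dp": [0, 0, 12], "twist": [0, 0, 0], "hand": -0.8},
  {"dp": [0, 0, 12], "twist": [0, 0, 0], "hand": -0.8},
])

```text
clock: 26.85
tool_pos: [0.5442, 0.3405, 0.0172]
eef_rot: [0.669, 0.743, -0.001, -0.001]
contact_force: [-0.7, -0.7, -2.3]
opening: 0.198
finger_force: 58.0
```

>>> step_arm([
  {"dp": [0, 0, 2], "twist": [0, 0, 0], "hand": -0.8},
  {"dp": [0, 0, 2], "twist": [0, 0, 0], "hand": -0.8},
  {"dp": [0, 0, 2], "twist": [0, 0, 0], "hand": 0.1},
  {"dp": [0, 0, 2], "twist": [0, 0, 0], "hand": 0.1},
  {"dp": [0, 0, 2], "twist": [0, 0, 0], "hand": 0.1},
])

```text
clock: 27.48
tool_pos: [0.5444, 0.3405, 0.0156]
eef_rot: [0.669, 0.743, -0.001, -0.001]
contact_force: [-0.6, -0.1, -0.4]
opening: 0.516
finger_force: 0.0
```

>>> step_arm([
  {"dp": [0, 0, 0], "twist": [0, 0, 0], "hand": 0.1},
  {"dp": [0, 0, -50], "twist": [0, 0, 0], "hand": 0.1},
  {"dp": [0, 0, -100], "twist": [0, 0, 0], "hand": -0.3},
  {"dp": [0, 0, -160], "twist": [0, 0, 0], "hand": -1},
  {"dp": [0, 0, -220], "twist": [0, 0, 0], "hand": -1},
])

```text
clock: 28.1
tool_pos: [0.5445, 0.3403, 0.2372]
eef_rot: [0.669, 0.743, -0.001, -0.001]
contact_force: [1.8, -0.3, 0.0]
opening: 0.232
finger_force: 0.0
```

```bash
python3 - <<'E'
from trayfit import *
s=r.get_state();M=R.from_quat(s['eef_rot']).as_matrix();print(s['opening'],s['tool_pos'],s['contact_force'])
for n in ('wrist','scene','side'):
    d=shot(n);save(d,'x%s.png'%n)
    P=boxes(d,(0.42,0.70,0.13,0.31),0.021,0.05);print(n,fitrect(P))
    u=np.array([-.105,.994]);print(traytilt(d,(.5555,.236),u))
    for o in dark(d):
        if o[2][0]>.3:print(n,o)
E
```

```text
0.23249089310836854 [0.54454923 0.34026904 0.23718254] [ 1.80814099 -0.26999827  0.04535692]
wrist ((550.1373291015625, 285.6744689941406), (110.83402252197266, 50.57504653930664), 6.807769775390625)
(4290, array([-0.01,  0.  ]), np.float64(0.0062))
scene ((554.4730834960938, 235.71957397460938), (113.2811279296875, 149.8544921875), 5.916292667388916)
(540, array([-0.5 , -0.41]), np.float64(0.0072))
scene ([283, 152], 43, [0.5386, -0.2595, 0.0155], [21.0, 26.0, 11.0])
scene ([296, 160], 160, [0.5242, -0.1966, 0.0204], [58.0, 71.0, 29.0])
scene ([307, 168], 51, [0.5172, -0.1531, 0.0249], [23.0, 17.0, 31.0])
scene ([293, 174], 52, [0.5618, -0.1598, 0.0157], [28.0, 27.0, 11.0])
side ((555.95166015625, 235.53884887695312), (112.00926208496094, 149.18402099609375), 5.423556327819824)
(1269, array([-1.59,  0.09]), np.float64(0.0071))
side ([357, 189], 261, [0.5225, -0.196, 0.0209], [59.0, 126.0, 32.0])
side ([328, 187], 37, [0.6081, -0.1735, 0.0138], [33.0, 27.0, 7.0])
side ([340, 194], 55, [0.5585, -0.1597, 0.0151], [26.0, 27.0, 11.0])
```

View pics/xscene.png

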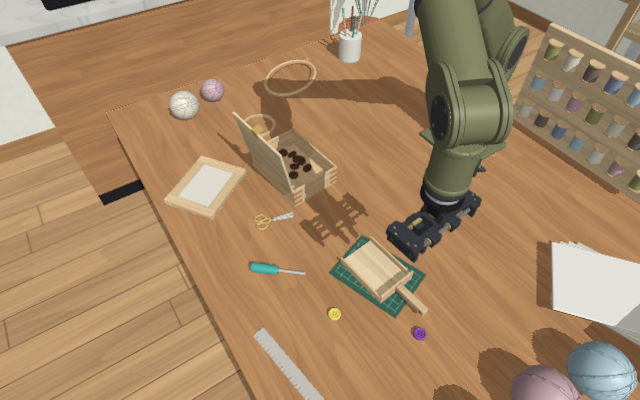

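The tray is empty and flat on the mat at (375,268), with the buttons in the box around (295,165). Next I take the closed fingers behind the lid.

>>> step_arm([
  {"dp": [-40, 10, -40], "twist": [0, 0, 0], "hand": -1},
  {"dp": [-100, 20, -75], "twist": [0, 0, 0], "hand": -1},
  {"dp": [-160, 31, -75], "twist": [0, 0, 0], "hand": -1},
  {"dp": [-220, 42, -75], "twist": [0, 0, 0], "hand": -1},
  {"dp": [-280, 53, -75], "twist": [0, 0, 0], "hand": -1},
], force=30)

```text
clock: 28.88
tool_pos: [0.6259, 0.0671, 0.3085]
eef_rot: [0.669, 0.743, -0.002, -0.001]
contact_force: [1.1, -0.3, 0.2]
opening: 0.006
finger_force: 0.0
```

>>> step_arm([
  {"dp": [-60, 11, 0], "twist": [0, 0, 0], "hand": -1},
  {"dp": [-120, 22, 0], "twist": [0, 0, 0], "hand": -1},
  {"dp": [-180, 33, 0], "twist": [0, 0, 0], "hand": -1},
  {"dp": [-237, 44, 0], "twist": [0, 0, 0], "hand": -1},
  {"dp": [-237, 44, 0], "twist": [0, 0, 0], "hand": -1},
])

```text
clock: 29.5
tool_pos: [0.694, -0.1692, 0.3066]
eef_rot: [0.673, 0.739, -0.004, -0.001]
contact_force: [-1.4, 0.3, 0.3]
opening: 0.004
finger_force: 0.0
```

>>> step_arm([
  {"dp": [0, 0, 0], "twist": [0, 0, 0], "hand": -1},
  {"dp": [0, 0, 0], "twist": [0, 0, 0], "hand": -1},
])

```text
clock: 29.75
tool_pos: [0.6941, -0.159, 0.3097]
eef_rot: [0.668, 0.744, -0.001, -0.002]
contact_force: [-0.4, 0.5, 0.3]
opening: 0.004
finger_force: 0.0
```

```bash
cat > lid.py <<'E'
from trayfit import *
B=np.array([.548,-.179]);a=np.radians(5.9);bx=np.array([np.cos(a),np.sin(a)]);by=np.array([-bx[1],bx[0]])
def tobox(P): q=P[...,:2]-B; return np.stack([q@bx,q@by,P[...,2]],-1)
def lidfit(d,zlo=.08,zhi=.25):
    W=cloud(d);hs=cv2.cvtColor(d['pixels'],cv2.COLOR_RGB2HSV);Q=tobox(W)
    m=(abs(Q[...,1])<.105)&(Q[...,2]>zlo)&(Q[...,2]<zhi)&(Q[...,0]>-.10)&(Q[...,0]<.15)&(hs[...,2]>90)&(hs[...,1]>35)
    P=Q[m]
    if len(P)<40: return None
    rng=np.random.default_rng(0);best=None
    for _ in range(300):
        s=P[rng.choice(len(P),2)];v=s[1,[0,2]]-s[0,[0,2]];L=np.hypot(*v)
        if L<.03: continue
        n=np.array([-v[1],v[0]])/L;e=abs((P[:,[0,2]]-s[0,[0,2]])@n)<.003
        if best is None or e.sum()>best.sum(): best=e
    I=P[best][:,[0,2]];c=I.mean(0);v=np.linalg.svd(I-c,full_matrices=False)[2][0];v=v*np.sign(v[1]) if abs(v[1])>.05 else -v*np.sign(v[0])
    # angle: direction hinge->edge = (-cos phi, sin phi)
    return len(I),round(float(np.arctan2(v[1],-v[0])),3),c.round(4),I[:,1].max().round(4),I[:,0].max().round(4)
if __name__=='__main__':
    s=r.get_state();print(s['opening'],s['tool_pos'],s['contact_force'],s['q'].round(2),'box',tobox(s['tool_pos']).round(4))
    for n in ('scene','side'):
        d=shot(n);print(n,lidfit(d))
E
python3 lid.py
```

```text
0.004317086769509136 [ 0.69414552 -0.15902373  0.30972515] [-0.36982636  0.54433758  0.26909936] [ 0.5   0.85 -0.81  1.14  0.59  1.38 -0.14] box [0.1474 0.0048 0.3097]
scene (1044, 1.743, array([0.1036, 0.1617]), np.float64(0.2312), np.float64(0.1174))
side (1850, 1.748, array([0.0993, 0.1547]), np.float64(0.231), np.float64(0.1155))
```

>>> step_arm([
  {"dp": [-3, 0, 50], "twist": [0, 0, 0], "hand": -1},
  {"dp": [-5, 0, 90], "twist": [0, 0, 0], "hand": -1},
  {"dp": [-5, 0, 103], "twist": [0, 0, 0], "hand": -1},
  {"dp": [-5, -10, 103], "twist": [0, 0, 0], "hand": -1},
  {"dp": [-5, -20, 103], "twist": [0, 0, 0], "hand": -1},
])

```text
clock: 30.48
tool_pos: [0.6755, -0.1678, 0.2093]
eef_rot: [0.669, 0.743, 0.0, 0.0]
contact_force: [2.1, 1.4, 1.1]
opening: 0.007
finger_force: 0.8
```

>>> step_arm([
  {"dp": [0, -10, 0], "twist": [0, 0, 0], "hand": -1},
  {"dp": [0, -22, -1], "twist": [0, 0, 0], "hand": -1},
  {"dp": [0, -36, -3], "twist": [0, 0, 0], "hand": -1},
  {"dp": [0, -36, -3], "twist": [0, 0, 0], "hand": -1},
])

```text
clock: 30.98
tool_pos: [0.6383, -0.173, 0.2114]
eef_rot: [0.67, 0.743, -0.001, -0.0]
contact_force: [-0.6, 0.3, 0.8]
opening: 0.003
finger_force: 0.0
```

```bash
python3 lid.py
```

```text
0.0032042681676710478 [ 0.63830782 -0.17295475  0.21138987] [-0.58657798  0.30362627  0.82652998] [ 0.58  0.87 -0.79  1.46  0.66  1.1  -0.24] box [ 0.0905 -0.0033  0.2114]
scene (1503, 1.486, array([0.0793, 0.1499]), np.float64(0.2454), np.float64(0.0868))
side (1394, 1.492, array([0.0755, 0.1572]), np.float64(0.2334), np.float64(0.083))
```

>>> step_arm([
  {"dp": [0, -22, 2], "twist": [0, 0, 0], "hand": -1},
  {"dp": [0, -43, 8], "twist": [0, 0, 0], "hand": -1},
  {"dp": [0, -69, 20], "twist": [0, 0, 0], "hand": -1},
  {"dp": [0, -93, 37], "twist": [0, 0, 0], "hand": -1},
  {"dp": [0, -103, 47], "twist": [0, 0, 0], "hand": -1},
])

```text
clock: 31.7
tool_pos: [0.5357, -0.1832, 0.163]
eef_rot: [0.669, 0.743, -0.001, -0.001]
contact_force: [-0.5, -0.9, 1.5]
opening: 0.006
finger_force: 0.4
```

>>> step_arm([
  {"dp": [0, -9, 11], "twist": [0, 0, 0], "hand": -1},
  {"dp": [0, -16, 22], "twist": [0, 0, 0], "hand": -1},
  {"dp": [0, -24, 36], "twist": [0, 0, 0], "hand": -1},
  {"dp": [0, -29, 48], "twist": [0, 0, 0], "hand": -1},
  {"dp": [0, -29, 48], "twist": [0, 0, 0], "hand": -1},
])

```text
clock: 32.33
tool_pos: [0.5068, -0.1859, 0.1146]
eef_rot: [0.669, 0.743, -0.002, -0.002]
contact_force: [0.9, 0.4, -0.4]
opening: 0.003
finger_force: 0.0
```

```bash
python3 lid.py
```

```text
0.0025413631141926675 [ 0.5067866  -0.18587558  0.11455076] [ 0.87000074  0.37722079 -0.3849532 ] [ 0.67  0.86 -0.7   1.91  0.85  0.7  -0.44] box [-0.0417 -0.0026  0.1146]
scene (1777, 0.289, array([-0.0038,  0.0967]), np.float64(0.1204), np.float64(0.0605))
side (1188, 0.294, array([-0.0135,  0.0994]), np.float64(0.1199), np.float64(0.0538))
```

>>> step_arm([
  {"dp": [0, -3, 8], "twist": [0, 0, 0], "hand": -1},
  {"dp": [0, -6, 16], "twist": [0, 0, 0], "hand": -1},
  {"dp": [0, -8, 23], "twist": [0, 0, 0], "hand": -1},
  {"dp": [0, -8, 27], "twist": [0, 0, 0], "hand": -1},
  {"dp": [0, -8, 27], "twist": [0, 0, 0], "hand": -1},
])

```text
clock: 33.05
tool_pos: [0.4993, -0.1867, 0.0882]
eef_rot: [0.669, 0.743, -0.001, -0.001]
contact_force: [-0.2, 1.1, -0.2]
opening: 0.01
finger_force: 0.0
```

>>> step_arm([
  {"dp": [0, 0, 2], "twist": [0, 0, 0], "hand": -1},
  {"dp": [0, 0, 4], "twist": [0, 0, 0], "hand": -1},
  {"dp": [0, 0, 5], "twist": [0, 0, 0], "hand": -1},
])

```text
clock: 33.42
tool_pos: [0.4995, -0.1868, 0.0835]
eef_rot: [0.669, 0.743, -0.001, -0.001]
contact_force: [-0.2, -0.1, 0.7]
opening: 0.006
finger_force: 0.2
```

```bash
sed -i 's/lidfit(d))/lidfit(d,.066,.13))/' lid.py; python3 lid.py
```

```text
0.005744276057583564 [ 0.49952437 -0.18676703  0.08351531] [-0.24456361 -0.10371763  0.69639841] [ 0.65  0.89 -0.64  1.95  0.92  0.63 -0.51] box [-0.049  -0.0027  0.0835]
scene (2173, 0.079, array([0.012 , 0.0759]), np.float64(0.0859), np.float64(0.0873))
side (1833, 0.079, array([0.0024, 0.076 ]), np.float64(0.0853), np.float64(0.0881))
```

>>> step_arm([
  {"dp": [0, 0, 1], "twist": [0, 0, 0], "hand": -1},
  {"dp": [0, 0, 2], "twist": [0, 0, 0], "hand": -1},
  {"dp": [0, 0, 3], "twist": [0, 0, 0], "hand": -1},
])

```text
clock: 33.9
tool_pos: [0.4995, -0.1868, 0.0806]
eef_rot: [0.669, 0.743, -0.001, -0.001]
contact_force: [-1.7, 0.5, 5.1]
opening: 0.006
finger_force: 2.7
```

>>> step_arm([
  {"dp": [0, 0, 1], "twist": [0, 0, 0], "hand": -1},
  {"dp": [0, 0, 2], "twist": [0, 0, 0], "hand": -1},
])

```text
clock: 34.15
tool_pos: [0.4994, -0.1868, 0.0795]
eef_rot: [0.669, 0.743, -0.001, -0.0]
contact_force: [-3.9, -0.1, 15.6]
opening: 0.003
finger_force: 7.5
```

>>> step_arm([
  {"dp": [0, 0, 0.4], "twist": [0, 0, 0], "hand": -1},
  {"dp": [0, 0, 0.4], "twist": [0, 0, 0], "hand": -1},
])

```text
clock: 34.4
tool_pos: [0.4994, -0.1868, 0.0794]
eef_rot: [0.669, 0.743, -0.001, -0.0]
contact_force: [-3.5, -0.1, 12.7]
opening: 0.005
finger_force: 6.3
```

```bash
python3 lid.py
```

```text
0.004972369650307918 [ 0.49936801 -0.18682785  0.07937497] [-3.49003907 -0.12108895 12.69976235] [ 0.64  0.9  -0.64  1.95  0.93  0.62 -0.52] box [-0.0492 -0.0028  0.0794]
scene (2164, 0.053, array([0.0132, 0.0741]), np.float64(0.0825), np.float64(0.0875))
side (1854, 0.053, array([0.0024, 0.0738]), np.float64(0.0812), np.float64(0.0883))
```

>>> step_arm([
  {"dp": [0, 0, 0.5], "twist": [0, 0, 0], "hand": -1},
  {"dp": [0, 0, 1], "twist": [0, 0, 0], "hand": -1},
])

```text
clock: 34.75
tool_pos: [0.4993, -0.1868, 0.0784]
eef_rot: [0.669, 0.743, -0.001, -0.0]
contact_force: [-4.0, 0.3, 13.3]
opening: 0.009
finger_force: 6.8
```

>>> step_arm([
  {"dp": [0, 0, 0.5], "twist": [0, 0, 0], "hand": -1},
  {"dp": [0, 0, 1], "twist": [0, 0, 0], "hand": -1},
])

```text
clock: 35.0
tool_pos: [0.4991, -0.1868, 0.0768]
eef_rot: [0.669, 0.743, -0.001, -0.001]
contact_force: [-1.5, -1.2, 5.8]
opening: 0.008
finger_force: 3.4
```

```bash
python3 lid.py
```

```text
0.007922544243190948 [ 0.49908918 -0.18683209  0.07677522] [-1.49276574 -1.21481361  5.84947287] [ 0.64  0.9  -0.63  1.95  0.93  0.62 -0.52] box [-0.0495 -0.0028  0.0768]
scene (2108, 0.03, array([0.0126, 0.0726]), np.float64(0.0778), np.float64(0.0868))
side (1878, 0.032, array([0.0023, 0.0721]), np.float64(0.0771), np.float64(0.0883))
```

Past the ridge. I press it home in small steps.

>>> step_arm([
  {"dp": [0, 0, 1], "twist": [0, 0, 0], "hand": -1},
  {"dp": [0, 0, 2], "twist": [0, 0, 0], "hand": -1},
])

```text
clock: 35.35
tool_pos: [0.4992, -0.1868, 0.0741]
eef_rot: [0.669, 0.743, -0.001, -0.001]
contact_force: [-0.9, 0.6, 0.8]
opening: 0.01
finger_force: 0.5
```

>>> step_arm([
  {"dp": [0, 0, 0.5], "twist": [0, 0, 0], "hand": -1},
  {"dp": [0, 0, 1], "twist": [0, 0, 0], "hand": -1},
])

```text
clock: 35.6
tool_pos: [0.4999, -0.1867, 0.073]
eef_rot: [0.669, 0.743, -0.001, -0.001]
contact_force: [0.2, -0.2, 0.2]
opening: 0.001
finger_force: 0.0
```

```bash
python3 lid.py
```

```text
0.001003818584069659 [ 0.49992688 -0.18668558  0.07301712] [ 0.20054631 -0.20319657  0.18083486] [ 0.64  0.91 -0.63  1.95  0.94  0.61 -0.52] box [-0.0486 -0.0027  0.073 ]
scene (2110, 0.005, array([0.0123, 0.0708]), np.float64(0.0741), np.float64(0.088))
side (1907, 0.004, array([0.0022, 0.0698]), np.float64(0.0731), np.float64(0.0883))
```

>>> step_arm([
  {"dp": [0, 0, -20], "twist": [0, 0, 0], "hand": -1},
  {"dp": [0, 0, -70], "twist": [0, 0, 0], "hand": -1},
  {"dp": [0, 0, -130], "twist": [0, 0, 0], "hand": -1},
  {"dp": [0, 0, -180], "twist": [0, 0, 0], "hand": -1},
  {"dp": [0, 0, -180], "twist": [0, 0, 0], "hand": -1},
])

```text
clock: 36.33
tool_pos: [0.5024, -0.1866, 0.2569]
eef_rot: [0.67, 0.743, 0.001, 0.003]
contact_force: [0.2, -0.3, -0.7]
opening: 0.004
finger_force: 0.0
```

```bash
python3 - <<'E'
from lid import *
for n in ('scene','side','wrist'):
    d=shot(n)
    if n!='wrist': print(lidfit(d,.055,.13))
    P=boxes(d,(0.42,0.70,0.10,0.31),0.021,0.05)
    if len(P)>50: print(n,fitrect(P))
    print([o for o in dark(d) if o[2][0]>.3])
    for t in ('hoop','punch','scissors'): print(t,find(d,n,t)[:1])
    if n=='scene': save(d,'end.png')
E
```

```text
(2481, 0.0, array([0.0028, 0.0706]), np.float64(0.0737), np.float64(0.0877))
scene ((553.5911254882812, 235.88653564453125), (112.14253997802734, 149.4127655029297), 5.641878128051758)
[]
hoop [(0.77, array([ 0.5401, -0.4285,  0.0071]))]
punch [(0.78, array([0.7927, 0.0875, 0.019 ]))]
scissors [(0.51, array([ 0.708 , -0.051 , -0.0009]))]
(2173, 0.002, array([-0.0013,  0.0697]), np.float64(0.0728), np.float64(0.0882))
side ((556.094482421875, 235.33950805664062), (110.99677276611328, 150.53147888183594), 5.518208980560303)
[]
hoop [(0.77, array([ 0.5242, -0.4554,  0.0066]))]
punch [(0.65, array([0.7793, 0.0934, 0.0224]))]
scissors [(0.71, array([ 0.7044, -0.0529,  0.0052]))]
[]
hoop []
punch [(0.24, array([ 0.5466, -0.1546,  0.0677]))]
scissors [(0.87, array([ 0.7111, -0.0538,  0.007 ]))]
```

View pics/end.png

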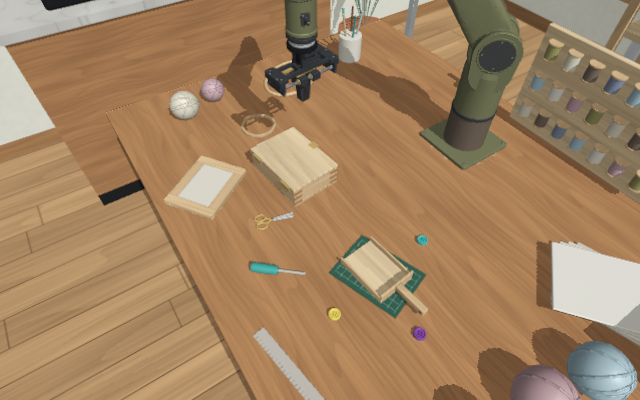

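The lid is shut at (293,160). The empty tray is on the mat at (375,268), and no dark buttons are left on the table. I hand in.

```bash
python3 -c "
from plant import r
print(r.finish_job())"
```

```text
the job is handed in; nothing more can be done
None
```

I handed the job in with all eight buttons (five from the tray, three strays) tipped into the box, the lid snapped shut, the empty tray flat on its mat, and the hoop, punch needle and scissors undisturbed; the hand-in call returned no verdict.

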